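# Register a circuit board in the corner of a fixture with a hand pusher

### The arm

A 6-joint arm with a two-finger parallel gripper is mounted at the origin on the work surface. World frame = base frame: x ahead of the robot, y to its left, z up, the work surface at z = 0. Lengths are in m, angles in degrees, forces in N, time in s.
With the tool pointing down it reaches from about 0.375 to 0.9 m from the base axis. Payload 3.1 kg.
Tool frame: the origin (TCP) lies between the finger pads; the fingertips stand 11 mm ahead of it and the grasp point (between the pads) lies 8 mm behind it; z points along the fingers, y is the direction in which the jaws open and shut (so a half turn about z gives the same grasp; the last joint's range is limited). The gripper opens to 87 mm and grips with 3 to 60 N. Pads are 19 mm wide; open, the fingers measure 117 mm over their backs; the gripper's body (75 mm by 190 mm) begins 51 mm behind the grasp point.
Start: joints at [-75.946, 30.224, 82.088, -0, 67.689, -10.227], TCP at [0.257, -0.57, 0.234] pointing down, gripper open.
Joint ranges: [-176.69, 176.69], [-43.24, 126.21], [12.49, 139.97], [-82, 262], [0, 151.66], [-163.58, 163.58]. Speed limits (degrees/s): [159.86, 159.86, 180, 180, 180, 180].

### API

Orientations are given as a 3x3 rotation matrix whose columns are the frame's x, y, z axes.
In Python, from rig import bot, vision gives the robot as it stands. The module is installed in compiled form; this text tells all that it offers.
- The arm moves only by the tool jog_arm, never from a script. Its argument "rows" is a list of rows, each an object with "dp": the shift along the tool's x, y, z in mm, a list of three; "turn": the turn, a rotation vector about the tool's x, y, z in degrees, a list of three; "grip": the opening, from 0 (shut) to 1 (fully open). A call has 1 to 10 rows; each row is the pose to reach, as a shift and turn from the pose commanded when the call began, along the tool's axes at that moment; what a row does not reach only later rows make up. A row lasts 1/10 s, in which the tool goes at most 50 mm and 8.59 degrees, less where a joint would pass 70% of its speed; a pose out of reach is approached as far as the arm can. A call with a gripper value outside its range is refused whole. The fingers move at their own pace and stop on an object; the grip force is fixed at half the most. Time passes only in rows, so rows that repeat a pose let the fingers close. It gives the time, the measured TCP pose, the force and the opening at its end, in the units of the state.
- bot.read_state(): the state, without advancing time (a new reading comes with each control period).
- vision.capture(name): name is "side" or "top"; returns (picture, depth): 480x640x3 uint8, red, green, blue; 480x640 float32, m along the optical axis (not along the pixel's ray), 0 where there is no reading.
- vision.camera_info(name): a dict with "vertical_fov" (degrees; the focal length in pixels is half the picture's height over the tangent of half this angle, whatever the lens; pixels are square), "cx", "cy" (the principal point, pixels), "k1" (the pictures are not rectified: a ray, as slopes to the right and down, at radius r is drawn at 1 + k1 r^2 times it, then the intrinsics apply), "position" and "rotation" of the camera in the world. Camera axes: x right, y down, z forward; pixel columns grow to the right and rows downward; lengths in m; the calibration is good to about 2 mm. A picture is of the moment at which its call begins. camera_info takes no time and is no camera call.
- bot.hand_in(): hands the job in, once; it reports no verdict.
The state is a dict: "time_s": time; "joint_positions": joint angles; "qvel": joint speeds; "tau": joint torques, N m; "position": TCP position; "tcp_rot": TCP orientation; "force": force on the tool from outside, world axes, zero at the start; "moment": the same for the moment, N m; "opening": opening from 0.0 (shut) to 1.0 (fully open).
Only numpy, scipy, OpenCV 4.12 (cv2) and the standard library are available. Lean on these libraries where they do the work, as an engineer would, in place of code of your own. Each camera call takes 0.05 s, during which the arm holds its last target.

### The job

Square up the metal-backed circuit board on the aluminium plate: pick up the hand pusher and with it gently nudge the board, flat on the plate and the way round it lies, until it rests in the square corner with its edges home against both dark stop bars and all three brass feelers pushed in; never press it against the stops or the plate with more than 20 N, and keep the gripper itself off the board. Then stand the pusher upright in the middle of its rubber mat again and let go, leaving the other things on the bench alone.

Things in the scene. Friction and masses are not known exactly. Their poses are not given: they have to be found in the camera images.
- plate: Fixed flat aluminium plate, 250 (x) x 210 (y) x 12 mm, on the bench; origin at the centre of its underside, z up. Its place and yaw vary. On its top two fixed dark steel stop bars, 12 x 12 mm in section and square to the plate, form an inside corner that opens towards the plate's -x and -y. The bars are set anew each time, see below; where exactly must be felt (or seen).
- short_stop_mid (a point): Point on the plate's top, plate x +92.5, y 0 mm: the MIDDLE of the range in which the short bar's stop face may lie, not the bar itself. The bar is 122 mm long along the plate's y (y -60 to +62) and its face looks to -x; the face lies 12.5 mm or less to either side of this point (plate x +80 to +105 mm). Axes as the plate's.
- long_stop_mid (a point): Point on the plate's top, plate x 0, y +75 mm: the MIDDLE of the range in which the long bar's stop face may lie, not the bar itself. The bar is 138 mm long along the plate's x (x -60 to +78) and its face looks to -y; the face lies 10 mm or less to either side of this point (plate y +65 to +85 mm). Axes as the plate's.
- feeler_a (a joint): Small smooth bowed brass leaf, 24 mm long, 5 mm high, in the face of the short bar, its crest at plate y +35 mm, 3 mm above the plate's top. Value 0: its crest stands 3 mm out of the face; 0.003: pushed flush. Very light (under 0.06 N): it neither stops the board nor pushes it back.
- feeler_b1 (a joint): The same kind of leaf in the long bar's face, crest at plate x +28 mm; 0 free, 0.003 flush.
- feeler_b2 (a joint): The same kind of leaf in the long bar's face, crest at plate x +66 mm; 0 free, 0.003 flush.
- board: Loose circuit board on an aluminium backing with copper tracks on top, 90 (x) x 70 (y) x 6 mm, about 0.1 kg, lying flat on the plate, askew by up to 0.35 rad and some 20 to 85 mm short of both stops. Origin at the centre of its underside; x along its long side, roughly along the plate's x.
- board_center (a point): Centre of the circuit board, half-way through its thickness (3 mm above the plate). Axes as the board's.
- board_corner (a point): The bottom corner of the board at its own +x, +y (45, 35 mm from its centre), which belongs in the corner of the stop bars. Axes as the board's.
- pusher_center (a point): Centre of the loose hand pusher, 45 mm above its bottom: a square foot of slick white plastic (friction about 0.15) 34 x 34 x 22 mm high with a square grey stem 18 x 18 mm rising above it to 90 mm in all, about 0.12 kg; it stands upright on its foot. z up along the stem, x and y square to the flats of both foot and stem.
- mat: Fixed square black rubber mat, 100 x 100 x 3 mm, lying on the bench to the left or the right of the plate; the pusher stands on it. Origin at the centre of its underside.
- parts_tray: Bystander: white tray of black lidded component boxes, 130 x 90 x 22 mm, on the other side of the plate from the mat. Origin at the centre of its underside.
- heat_sink: Bystander: finned aluminium heat sink, 50 x 80 x 22 mm, beside the plate. Origin at the centre of its underside.
- solder_spool: Bystander: metal spool, 60 mm diameter, 38 mm high, standing beside the plate. Origin at the centre of its underside.
Not all that is in view belongs to the job. Leave any turquoise look-alike of the board alone. Of the things that look like the part that bears pusher_center, take the one that is farthest from the robot's base at the start.

How it is judged (in metres and radians):
On the way, in this order (a step that is already met when the one before it is completed fails the run):
1. the pusher is taken to the plate (horizontal distance between pusher_center and mat above 0.1 m), for 0.1 s.
2. the board is home in the corner: all three feelers pushed in by over 1.5 of their 3 mm, square to the plate (value of joint each of feeler_a, feeler_b1, feeler_b2 above 0.0015 m and angle between the x axis of board_corner and the x axis of plate, either way round below 0.025 rad and x of board_corner in the frame of plate above 0.07 m and y of board_corner in the frame of plate above 0.055 m and z of board_corner in the frame of plate below 0.0135 m and angle between board_corner's own z axis and vertical below 0.03 rad), for 0.2 s.
At the end, for the whole second after the job is handed in: The board lies flat and at rest in the stops' corner, square to the plate within 0.025 rad, all three feelers pushed in by over 1.5 of 3 mm (gaps under 1.5 mm); the pusher stands upright (within 0.06 rad), let go, on its mat within 30 mm of the centre (all of step 2 and horizontal distance between pusher_center and mat below 0.03 m and angle between pusher_center's own z axis and vertical below 0.06 rad and z of pusher_center in the frame of mat below 0.053 m and linear speed of board below 0.01 m/s and angular speed of board below 0.05 rad/s); the robot touches nothing.
It fails at once if the gripper or arm touches the board (contact force between any of the fingers, the arm and board above 0.5 N).
It fails at once if the board is pressed against the stops or the plate with more than 20 N (contact force between board and plate above 20 N).
It fails at once if the board is tipped up (angle between board_corner's own z axis and vertical above 0.2 rad).
It fails at once if a bystander is moved by more than 15 mm (distance of any of parts_tray, heat_sink, solder_spool from where it was at the start of the episode above 0.015 m).
It also fails if it takes over 72 s, if anything falls off the work surface, if the arm or the gripper's body presses on something with over 40 N, if the wrist force passes 120 N, or if a joint passes its speed limit or range.

## Working session

There is one attempt and no reset: what is moved stays moved. The work goes in short steps, Python scripts to look and compute and a tool call to move; the robot and the scene stay as the last step left them, time stands still between calls to the robot, and variables do not carry over. Pictures are saved under pics/ and viewed, and the job is handed in when it is done.

Besides the shell and the picture viewer there is one more tool, called after "Emit:" by a JSON object that holds its "method" and its "body". jog_arm: Moves the arm, as the interface text tells. Its arguments: {"type":"object","properties":{"rows":{"type":"array"}},"required":["rows"]}

```bash
mkdir -p pics
cat > h.py <<'E'
import numpy as np, cv2
from rig import bot, vision
def cap(n,f):
    p,d=vision.capture(n); cv2.imwrite(f'pics/{f}.png',p[:,:,::-1]); np.save(f'pics/{f}.npy',d); return p,d
def K(n):
    i=vision.camera_info(n); f=240/np.tan(np.radians(i['vertical_fov'])/2); return i,f
def ray(n,u,v):
    i,f=K(n); x=(u-i['cx'])/f; y=(v-i['cy'])/f; a,b=x,y
    for _ in range(30):
        s=1+i['k1']*(a*a+b*b); a,b=x/s,y/s
    R=np.array(i['rotation']).reshape(3,3); return np.array(i['position']),R@np.array([a,b,1.])
def atz(n,u,v,z):
    o,d=ray(n,u,v); return o+d*(z-o[2])/d[2]
def proj(n,P):
    i,f=K(n); R=np.array(i['rotation']).reshape(3,3); c=R.T@(np.array(P)-np.array(i['position'])); a,b=c[0]/c[2],c[1]/c[2]; s=1+i['k1']*(a*a+b*b); return i['cx']+f*a*s,i['cy']+f*b*s
def crop(src,dst,u0,u1,v0,v1,k):
    im=cv2.imread(f'pics/{src}.png')[v0:v1,u0:u1]; cv2.imwrite(f'pics/{dst}.png',cv2.resize(im,None,fx=k,fy=k,interpolation=cv2.INTER_CUBIC))
E
python3 - <<'E'
from h import *
for n in('side','top'): print(vision.camera_info(n)); cap(n,n+'0')
s=bot.read_state(); print(s)
E
```

```text
{'vertical_fov': 47.6026267917777, 'cx': 317.9024653472223, 'cy': 239.11704707434333, 'k1': 0.0007404365735935697, 'position': array([0.40397697, 0.79945097, 0.85214933]), 'rotation': array([[-0.97491468, -0.15902101,  0.15573593],
       [-0.22240797,  0.66857601, -0.7096061 ],
       [ 0.00872097, -0.72644232, -0.68717211]])}
{'vertical_fov': 55.88944351678624, 'cx': 319.4996855062888, 'cy': 237.04286885868876, 'k1': 0.017185605839625705, 'position': array([0.4917304 , 0.00687572, 1.08431354]), 'rotation': array([[-2.45503670e-02, -9.96370213e-01,  8.15087614e-02],
       [-9.99694246e-01,  2.47089894e-02,  9.37818468e-04],
       [-2.94841351e-03, -8.14608161e-02, -9.96672184e-01]])}
{'time_s': 0.1, 'joint_positions': array([-7.59440502e+01,  3.02738233e+01,  8.21485908e+01, -5.37793772e-04,
        6.76887573e+01, -1.02281902e+01]), 'qvel': array([-0.01605256, -0.03880407, -0.17191108,  0.00952336, -0.0238123 ,
        0.01884167]), 'tau': array([ 1.37433594e-04, -4.40984738e+01, -1.77150822e+01,  6.34933007e-02,
        5.34202263e-02, -3.15999250e-05]), 'position': array([ 0.25689874, -0.56906947,  0.23267001]), 'tcp_rot': array([[ 9.11515764e-01,  4.11264856e-01, -4.79664441e-04],
       [ 4.11264999e-01, -9.11513887e-01,  1.88010293e-03],
       [ 3.35999462e-04, -1.91101265e-03, -9.99998118e-01]]), 'force': array([-0.25334986, -0.54957182,  0.73620371]), 'moment': array([0.05402043, 0.01908213, 0.04683705]), 'opening': 0.9997444147133837}
```

View pics/top0.png

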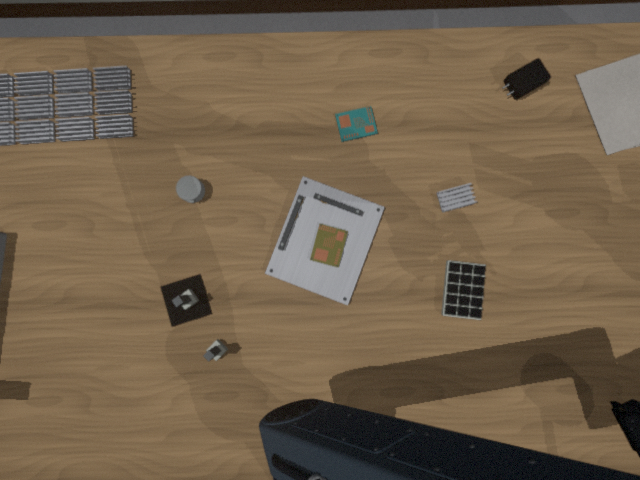

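View pics/side0.png

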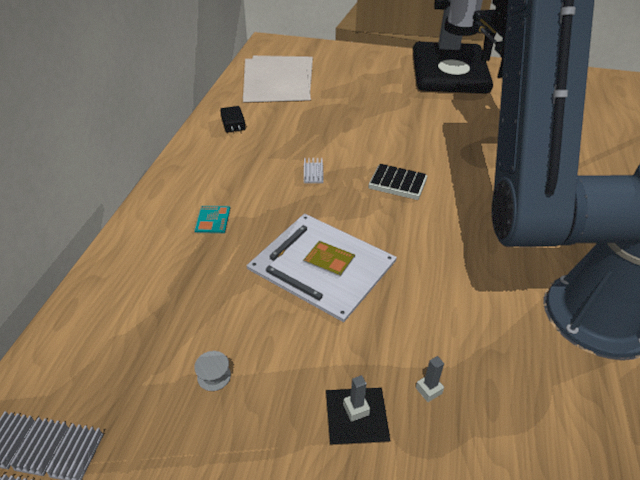

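Run:
```python
from h import *
crop('top0','a',255,395,165,315,5)
crop('top0','b',150,250,260,370,5)
crop('side0','c',240,400,205,325,5)
crop('side0','d',320,450,340,450,5)
```

```text
(no output)
```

View pics/a.png

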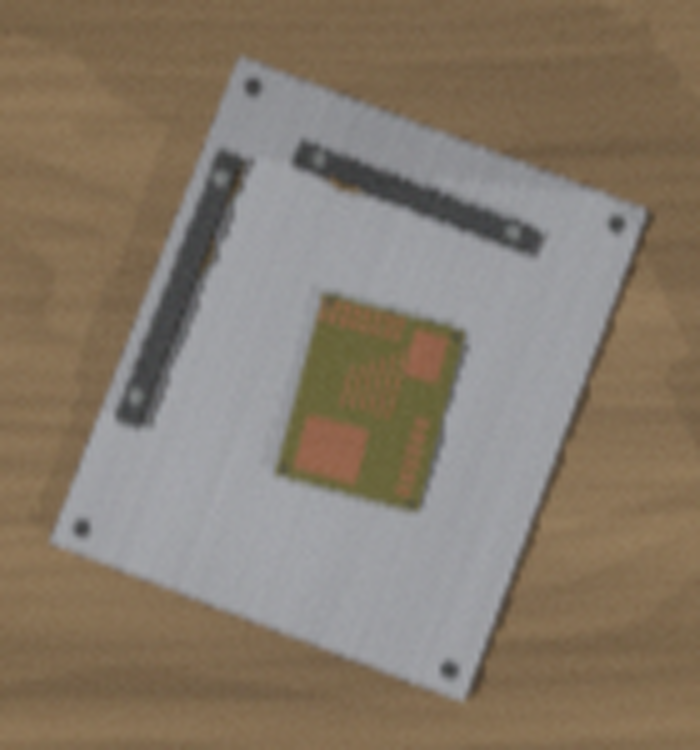

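View pics/b.png

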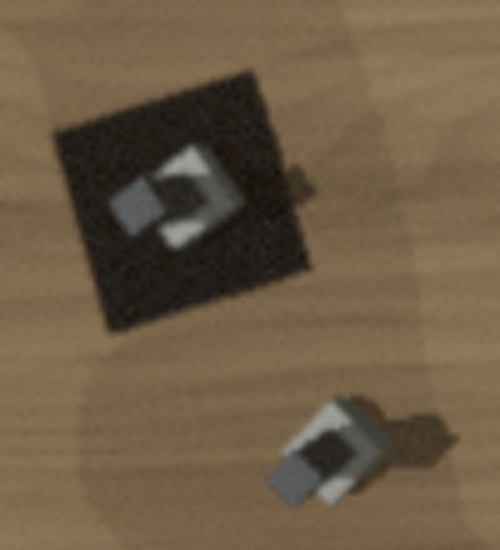

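View pics/c.png

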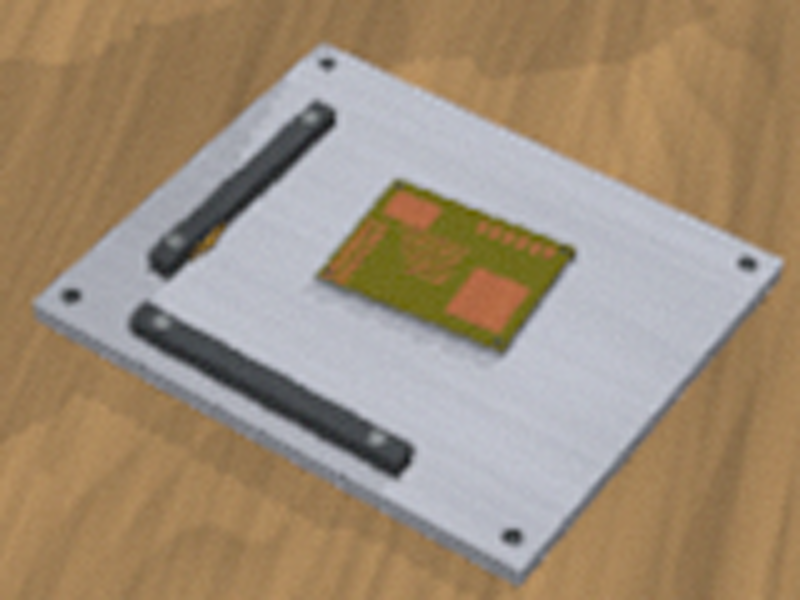

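View pics/d.png

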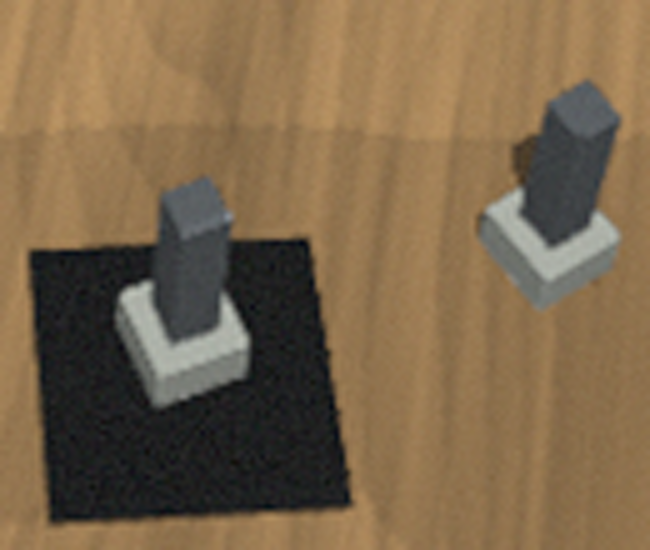

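```bash
cat > fit.py <<'E'
from h import *
from scipy.optimize import least_squares
def fit(obs,cr,x0,free_cam=True):
    # obs: list (cam, cropkey, x,y, local xyz). pose x,y,yaw + per-camera xy offset averaged
    def res(p):
        c,s=np.cos(p[2]),np.sin(p[2]); r=[]
        for cam,k,x,y,L in obs:
            u0,v0,sc=cr[k]; u=u0+(x+.5)/sc-.5; v=v0+(y+.5)/sc-.5
            j={'top':3,'side':5}[cam]
            W=[p[0]+c*L[0]-s*L[1]+p[j],p[1]+s*L[0]+c*L[1]+p[j+1],L[2]]
            a,b=proj(cam,W); r+= [a-u,b-v]
        return np.r_[r,p[3:]/0.0015]
    o=least_squares(res,list(x0)+[0]*4); p=o.x
    print('pose mm',p[:2]*1e3,'yaw',np.degrees(p[2]),'cam offs mm',p[3:]*1e3); print('res px',np.abs(o.fun[:-4]).max().round(2),np.sqrt((o.fun[:-4]**2).mean()).round(2)); return p
E
python3 - <<'E'
from fit import *
cr={'a':(255,165,5),'b':(150,260,5),'c':(240,205,5),'d':(320,340,5)}
def quad(cam,k,pts,hx,hy,z):
    return [(cam,k,*p,(sx*hx,sy*hy,z)) for p,(sx,sy) in zip(pts,[(1,1),(1,-1),(-1,-1),(-1,1)])]
T=[(240,58),(650,212),(465,700),(52,543)]; S=[(35,305),(325,42),(783,262),(520,572)]
p=fit(quad('top','a',T,.125,.105,.012)+quad('side','c',S,.125,.105,.012),cr,(.5,0,-.35))
T=[(322,295),(466,332),(418,510),(277,473)]; S=[(318,277),(398,180),(575,255),(500,352)]
b=fit(quad('top','a',T,.045,.035,.018)+quad('side','c',S,.045,.035,.018),cr,(.5,0,-.25))
# mat
T=[(55,132),(252,70),(310,268),(108,332)] # +x+y, +x-y,-x-y,-x+y
S=[(50,522),(30,252),(308,240),(350,505)]
m=fit(quad('top','b',T,.05,.05,.003)+quad('side','d',S,.05,.05,.003),cr,(.35,.3,.3))
# pusher stem top z=.093
import itertools
T=[(107,207),(145,177),(167,208),(125,237)]
for t in T: print('stemtop T',atz('top',150+(t[0]+.5)/5-.5,260+(t[1]+.5)/5-.5,.093)*1e3)
for t in [(160,190),(205,177),(231,215),(187,235)]: print('S',atz('side',320+(t[0]+.5)/5-.5,340+(t[1]+.5)/5-.5,.093)*1e3)
for t in [(120,292),(160,375),(248,345)]: print('Sfoot',atz('side',320+(t[0]+.5)/5-.5,340+(t[1]+.5)/5-.5,.025)*1e3)
for t in [(195,145),(245,200),(180,250)]: print('Tfoot',atz('top',150+(t[0]+.5)/5-.5,260+(t[1]+.5)/5-.5,.025)*1e3)
# bars: faces top edge z=.024
c,s=np.cos(p[2]),np.sin(p[2]); R=np.array([[c,s],[-s,c]])
def pl(cam,k,x,y,z,off):
    u0,v0,sc=cr[k]; W=atz(cam,u0+(x+.5)/sc-.5,v0+(y+.5)/sc-.5,z)[:2]-off-p[:2]; return (R@W*1e3).round(1)
print('short T far/near'); 
for q in [(305,140),(543,235),(533,256),(293,165)]: print(pl('top','a',*q,.024,p[3:5]))
print('long T')
for q in [(217,152),(243,158),(142,425),(117,418)]: print(pl('top','a',*q,.024,p[3:5]))
print('short S')
for q in [(150,255),(315,100),(335,112),(172,268)]: print(pl('side','c',*q,.024,p[5:7]))
print('long S')
for q in [(133,312),(150,303),(412,448),(400,465)]: print(pl('side','c',*q,.024,p[5:7]))
np.save('plate.npy',p);np.save('board.npy',b);np.save('mat.npy',m)
E
```

```text
pose mm [571.43699624  -4.27126787] yaw -22.361321959461087 cam offs mm [ 0.72548208 -0.43639674 -0.72548209  0.43639677]
res px 0.89 0.42
pose mm [558.15381955 -12.56738789] yaw -16.658176750550552 cam offs mm [ 0.81328658 -0.57751928 -0.81328661  0.57751929]
res px 0.99 0.5
pose mm [437.87640372 328.56994132] yaw 16.032636427019614 cam offs mm [ 0.91835539 -0.35050744 -0.91835538  0.35050744]
res px 0.94 0.5
stemtop T [441.53960582 333.47912127  93.        ]
stemtop T [454.04442295 317.05629422  93.        ]
stemtop T [440.43640264 307.49902237  93.        ]
stemtop T [428.43703329 325.64682461  93.        ]
S [451.79198269 317.54645488  93.        ]
S [438.55138942 309.52714394  93.        ]
S [428.17960053 321.37737515  93.        ]
S [440.5732869  331.65720821  93.        ]
Sfoot [462.19390453 316.43385435  25.        ]
Sfoot [443.57170807 343.36799112  25.        ]
Sfoot [416.94116984 326.02312229  25.        ]
Tfoot [465.63949982 315.16691943  25.        ]
Tfoot [439.6700416  291.99942599  25.        ]
Tfoot [417.47102667 322.08275735  25.        ]
short T far/near
[96.4 60.5]
[ 94.2 -60.8]
[ 83.1 -59.9]
[83.2 61.5]
long T
[76.2 97.3]
[77.9 84.8]
[-57.2  83.4]
[-58.3  95.6]
short S
[93.5 62.5]
[ 95.2 -59. ]
[ 83.  -57.7]
[81.  63.1]
long S
[78.1 92.9]
[75.6 84.7]
[-60.   86.2]
[-61.2  96.3]
```

```bash
cat > go.py <<'E'
import sys
from h import *
from scipy.spatial.transform import Rotation as Ro
def go(x,y,z,yaw):  # mm, deg yaw of tool y axis
    s=bot.read_state(); R=s['tcp_rot']; P=s['position']*1e3
    dp=R.T@(np.array([x,y,z])-P)
    a=np.radians(yaw); yv=np.array([np.cos(a),np.sin(a),0]); zv=np.array([0,0,-1.]); Rt=np.c_[np.cross(yv,zv),yv,zv]
    t=Ro.from_matrix(R.T@Rt).as_rotvec(degrees=True)
    print('pos',P.round(1),'yawy',np.degrees(np.arctan2(R[1,1],R[0,1])).round(2),'F',s['force'].round(2),'t',round(s['time_s'],2)); print('dp',dp.round(1),'turn',t.round(2))
if __name__=='__main__': go(*map(float,sys.argv[1:5]))
E
python3 go.py 500 -150 240 -10; python3 go.py 440 320.5 180 35; python3 -c "
from h import *
print(atz('top',150+59,260+95,.09), atz('top',190,188,.038))"
```

```text
pos [ 256.9 -569.1  232.7] yawy -65.72 F [-0.25 -0.55  0.74] t 0.1
dp [ 393.9 -282.    -6.7] turn [ -0.09  -0.07 -55.72]
pos [ 256.9 -569.1  232.7] yawy -65.72 F [-0.25 -0.55  0.74] t 0.1
dp [ 532.7 -735.5   54.3] turn [-6.0000e-02 -1.1000e-01 -1.0072e+02]
[0.32386834 0.25223838 0.09      ] [0.69988531 0.30788672 0.038     ]
```

Emit:
{"method": "jog_arm", "body": {"rows": [{"dp": [40, -28, 0], "turn": [0, 0, -6]}, {"dp": [80, -56, 0], "turn": [0, 0, -12]}, {"dp": [120, -85, 0], "turn": [0, 0, -18]}, {"dp": [160, -113, 0], "turn": [0, 0, -24]}, {"dp": [200, -141, 0], "turn": [0, 0, -30]}, {"dp": [240, -170, 0], "turn": [0, 0, -36]}, {"dp": [280, -200, 0], "turn": [0, 0, -42]}, {"dp": [320, -230, 0], "turn": [0, 0, -48]}, {"dp": [360, -258, 0], "turn": [0, 0, -52]}, {"dp": [394, -282, 0], "turn": [0, 0, -56]}]}}

```text
schema error: expected keys dp, turn, grip
```

```bash
python3 go.py 440 320.5 180 35
```

```text
pos [ 256.9 -569.1  232.7] yawy -65.72 F [-0.25 -0.55  0.74] t 0.1
dp [ 532.7 -735.5   54.3] turn [-6.0000e-02 -1.1000e-01 -1.0072e+02]
```

Emit:
{"method": "jog_arm", "body": {"rows": [{"dp": [40, -28, 0], "turn": [0, 0, -6], "grip": 1}, {"dp": [80, -56, 0], "turn": [0, 0, -12], "grip": 1}, {"dp": [120, -85, 0], "turn": [0, 0, -18], "grip": 1}, {"dp": [160, -113, 0], "turn": [0, 0, -24], "grip": 1}, {"dp": [200, -141, 0], "turn": [0, 0, -30], "grip": 1}, {"dp": [240, -170, 0], "turn": [0, 0, -36], "grip": 1}, {"dp": [280, -200, 0], "turn": [0, 0, -42], "grip": 1}, {"dp": [320, -230, 0], "turn": [0, 0, -48], "grip": 1}, {"dp": [360, -258, 0], "turn": [0, 0, -52], "grip": 1}, {"dp": [394, -282, 0], "turn": [0, 0, -56], "grip": 1}]}}

```text
time_s: 1.1
position: [0.5008, -0.1481, 0.2333]
tcp_rot: [[0.165, 0.986, -0.0], [0.986, -0.165, 0.001], [0.0, -0.0, -1.0]]
force: [-0.1, -0.3, 0.4]
opening: 0.997
```

```bash
python3 go.py 440 320.5 180 35
```

```text
pos [ 500.8 -148.1  233.3] yawy -9.5 F [-0.15 -0.29  0.43] t 1.1
dp [ 452.1 -137.3   53.6] turn [-2.00e-02 -4.00e-02 -4.45e+01]
```

Emit:
{"method": "jog_arm", "body": {"rows": [{"dp": [45, -14, 0], "turn": [0, 0, -5], "grip": 1}, {"dp": [90, -28, 0], "turn": [0, 0, -10], "grip": 1}, {"dp": [135, -41, 0], "turn": [0, 0, -15], "grip": 1}, {"dp": [180, -55, 0], "turn": [0, 0, -20], "grip": 1}, {"dp": [225, -69, 0], "turn": [0, 0, -25], "grip": 1}, {"dp": [270, -82, 5], "turn": [0, 0, -30], "grip": 1}, {"dp": [315, -96, 15], "turn": [0, 0, -35], "grip": 1}, {"dp": [360, -110, 25], "turn": [0, 0, -40], "grip": 1}, {"dp": [410, -125, 40], "turn": [0, 0, -43], "grip": 1}, {"dp": [452, -137, 54], "turn": [0, 0, -44.5], "grip": 1}]}}

```text
time_s: 2.1
position: [0.4409, 0.3198, 0.1791]
tcp_rot: [[-0.572, 0.82, 0.0], [0.82, 0.572, 0.0], [-0.0, 0.0, -1.0]]
force: [1.1, 0.5, 0.5]
opening: 1.001
```

```bash
python3 go.py 440.4 320.5 47 35
python3 - <<'E'
from h import *
cap('side','s1'); crop('s1','s1c',290,490,300,450,4)
E
```

```text
pos [440.9 319.8 179.1] yawy 34.88 F [1.06 0.51 0.51] t 2.1
dp [  0.9  -0.  132.1] turn [ 0.02  0.01 -0.12]
```

View pics/s1c.png

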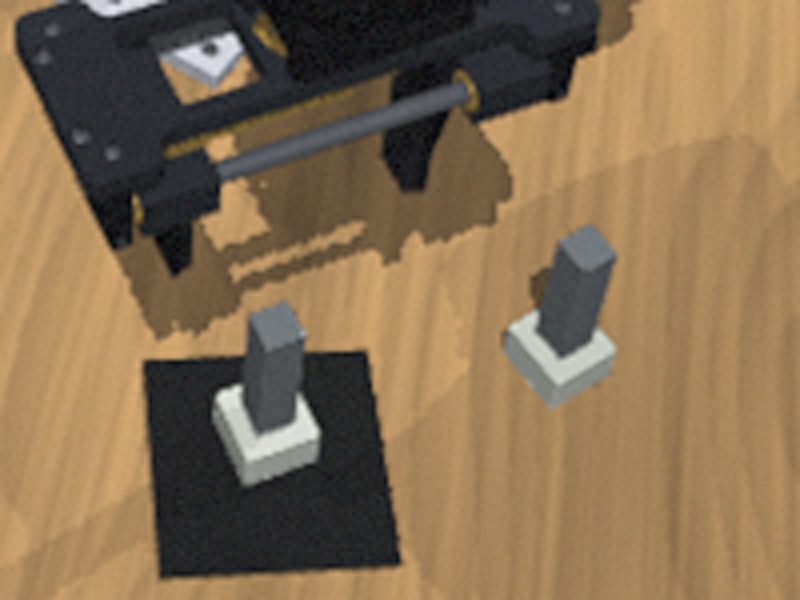

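Emit:
{"method": "jog_arm", "body": {"rows": [{"dp": [1, 0, 25], "turn": [0, 0, 0], "grip": 1}, {"dp": [1, 0, 55], "turn": [0, 0, 0], "grip": 1}, {"dp": [1, 0, 85], "turn": [0, 0, 0], "grip": 1}, {"dp": [1, 0, 110], "turn": [0, 0, 0], "grip": 1}, {"dp": [1, 0, 125], "turn": [0, 0, 0], "grip": 1}, {"dp": [1, 0, 132], "turn": [0, 0, 0], "grip": 1}, {"dp": [1, 0, 132], "turn": [0, 0, 0], "grip": 1}, {"dp": [1, 0, 132], "turn": [0, 0, 0], "grip": 0.5}, {"dp": [1, 0, 132], "turn": [0, 0, 0], "grip": 0.35}, {"dp": [1, 0, 132], "turn": [0, 0, 0], "grip": 0.28}]}}

```text
time_s: 3.15
position: [0.4415, 0.319, 0.0486]
tcp_rot: [[-0.57, 0.821, 0.002], [0.821, 0.57, 0.001], [-0.0, 0.002, -1.0]]
force: [0.4, -0.1, 0.1]
opening: 0.809
```

Emit:
{"method": "jog_arm", "body": {"rows": [{"dp": [0, 0, 0], "turn": [0, 0, 0], "grip": 0.2}, {"dp": [0, 0, 0], "turn": [0, 0, 0], "grip": 0.1}, {"dp": [0, 0, 0], "turn": [0, 0, 0], "grip": 0.0}, {"dp": [0, 0, 0], "turn": [0, 0, 0], "grip": 0.0}, {"dp": [0, 0, 0], "turn": [0, 0, 0], "grip": 0.0}, {"dp": [0, 0, 0], "turn": [0, 0, 0], "grip": 0.0}, {"dp": [0, 0, 0], "turn": [0, 0, 0], "grip": 0.0}]}}

```text
time_s: 3.85
position: [0.441, 0.3187, 0.0476]
tcp_rot: [[-0.57, 0.821, -0.0], [0.821, 0.57, 0.0], [0.0, 0.0, -1.0]]
force: [-0.4, -0.2, 0.4]
opening: 0.206
```

```bash
python3 go.py 440.4 320.5 47 35
python3 - <<'E'
from h import *
cap('side','s2'); crop('s2','s2c',290,490,300,450,4); print(bot.read_state()['moment'])
E
```

```text
pos [441.  318.7  47.6] yawy 34.78 F [-0.41 -0.2   0.42] t 3.85
dp [1.8 0.6 0.6] turn [ 0.   -0.   -0.22]
[ 0.03715444 -0.19932331  0.0256594 ]
```

View pics/s2c.png

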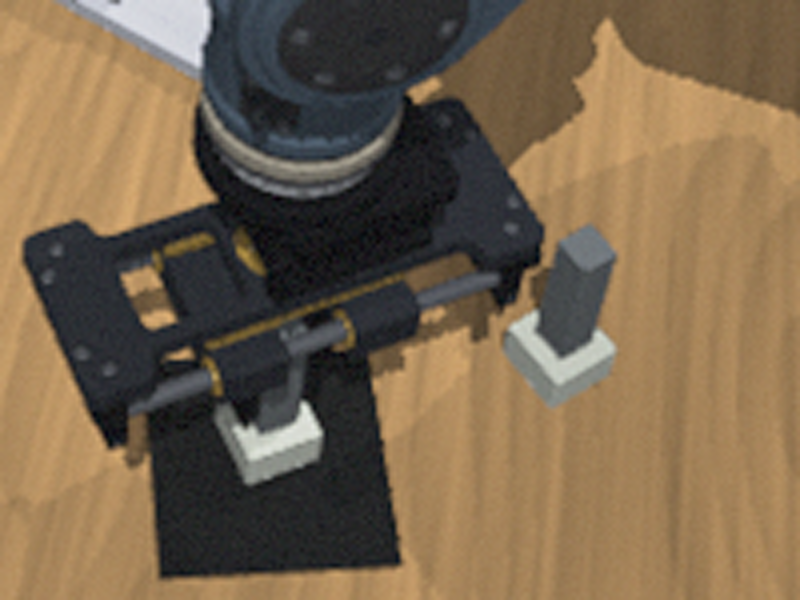

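Emit:
{"method": "jog_arm", "body": {"rows": [{"dp": [0, 0, -5], "turn": [0, 0, 0], "grip": 0}, {"dp": [0, 0, -20], "turn": [0, 0, 0], "grip": 0}, {"dp": [0, 0, -40], "turn": [0, 0, 0], "grip": 0}, {"dp": [0, 0, -60], "turn": [0, 0, 0], "grip": 0}, {"dp": [0, 0, -70], "turn": [0, 0, 0], "grip": 0}, {"dp": [0, 0, -70], "turn": [0, 0, 0], "grip": 0}]}}

```text
time_s: 4.5
position: [0.4418, 0.3191, 0.119]
tcp_rot: [[-0.57, 0.821, 0.003], [0.821, 0.57, 0.001], [-0.001, 0.003, -1.0]]
force: [0.1, 0.2, -0.8]
opening: 0.205
```

```bash
cat > pg.py <<'E'
import sys
from go import *
p=np.load('plate.npy')
def w(X,Y):
    c,s=np.cos(p[2]),np.sin(p[2]); return p[0]*1e3+c*X-s*Y, p[1]*1e3+s*X+c*Y
def where():
    P=bot.read_state()['position']*1e3; d=P[:2]-p[:2]*1e3; c,s=np.cos(p[2]),np.sin(p[2])
    F=bot.read_state()['force']; print('TCP in plate',(c*d[0]+s*d[1]).round(2),(-s*d[0]+c*d[1]).round(2),'z',P[2].round(2),'Fplate',(c*F[0]+s*F[1]).round(2),(-s*F[0]+c*F[1]).round(2),F[2].round(2))
if __name__=='__main__':
    where()
    if len(sys.argv)>1:
        X,Y,z=map(float,sys.argv[1:4]); go(*w(X,Y),z,67.64)
E
python3 pg.py -8 -78 115
```

```text
TCP in plate -242.94 249.73 z 119.03 Fplate -0.01 0.21 -0.84
pos [441.8 319.1 119. ] yawy 34.78 F [ 0.07  0.2  -0.84] t 4.5
dp [-375.2 -147.9    3.8] turn [  0.17   0.09 -32.86]
```

Emit:
{"method": "jog_arm", "body": {"rows": [{"dp": [-30, -12, 0], "turn": [0, 0, -3], "grip": 0}, {"dp": [-70, -28, 0], "turn": [0, 0, -6], "grip": 0}, {"dp": [-115, -45, 0], "turn": [0, 0, -10], "grip": 0}, {"dp": [-160, -63, 0], "turn": [0, 0, -14], "grip": 0}, {"dp": [-205, -81, 0], "turn": [0, 0, -18], "grip": 0}, {"dp": [-250, -99, 0], "turn": [0, 0, -22], "grip": 0}, {"dp": [-295, -116, 0], "turn": [0, 0, -26], "grip": 0}, {"dp": [-335, -132, 0], "turn": [0, 0, -30], "grip": 0}, {"dp": [-360, -142, 0], "turn": [0, 0, -32.9], "grip": 0}, {"dp": [-375, -148, 0], "turn": [0, 0, -32.9], "grip": 0}]}}

```text
time_s: 5.5
position: [0.5335, -0.0762, 0.1167]
tcp_rot: [[-0.924, 0.382, -0.001], [0.382, 0.924, 0.0], [0.001, -0.0, -1.0]]
force: [-0.7, 1.0, -0.5]
opening: 0.2
```

Emit:
{"method": "jog_arm", "body": {"rows": [{"dp": [0, 0, 0], "turn": [0, 0, 0], "grip": 0}, {"dp": [0, 0, 0], "turn": [0, 0, 0], "grip": 0}]}}

```text
time_s: 5.7
position: [0.5322, -0.0726, 0.117]
tcp_rot: [[-0.925, 0.381, -0.002], [0.381, 0.925, 0.001], [0.003, 0.0, -1.0]]
force: [-0.1, 0.2, -1.2]
opening: 0.201
```

```bash
python3 pg.py -8 -78 58.6;python3 - <<'E'
from h import *
cap('side','s3'); crop('s3','s3c',240,400,175,325,5); cap('top','t3'); crop('t3','t3c',255,395,165,315,5)
E
```

```text
TCP in plate -10.27 -78.11 z 116.98 Fplate -0.12 0.14 -1.2
pos [532.2 -72.6 117. ] yawy 67.63 F [-0.06  0.18 -1.2 ] t 5.7
dp [-2.4  0.1 58.4] turn [ 0.03 -0.15 -0.01]
```

View pics/s3c.png

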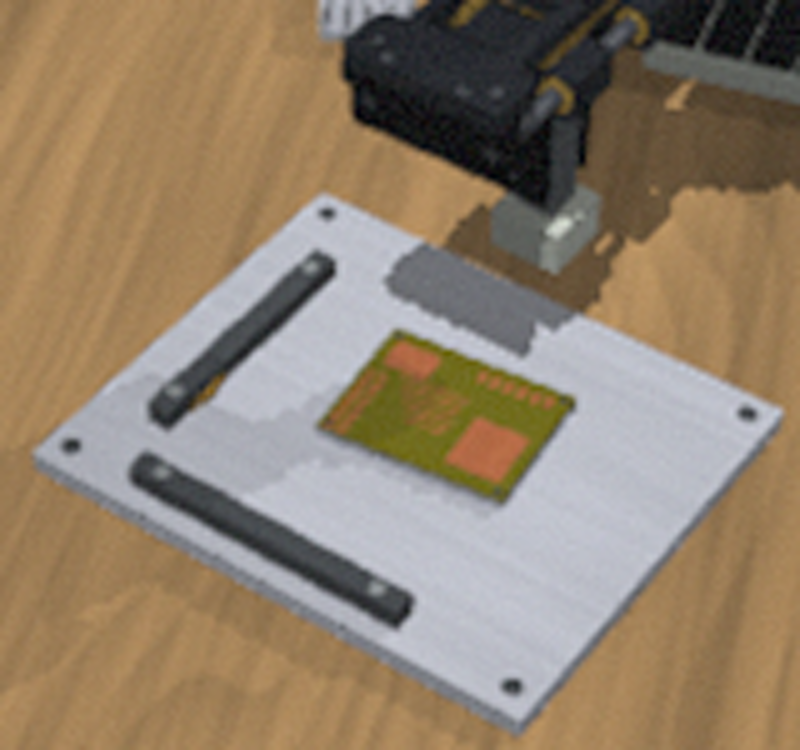

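Emit:
{"method": "jog_arm", "body": {"rows": [{"dp": [-2, 0, 15], "turn": [0, 0, 0], "grip": 0}, {"dp": [-2, 0, 30], "turn": [0, 0, 0], "grip": 0}, {"dp": [-2, 0, 42], "turn": [0, 0, 0], "grip": 0}, {"dp": [-2, 0, 50], "turn": [0, 0, 0], "grip": 0}, {"dp": [-2, 0, 55], "turn": [0, 0, 0], "grip": 0}, {"dp": [-2, 0, 56.5], "turn": [0, 0, 0], "grip": 0}, {"dp": [-2, 0, 56.5], "turn": [0, 0, 0], "grip": 0}, {"dp": [-2, 0, 56.5], "turn": [0, 0, 0], "grip": 0}]}}

```text
time_s: 6.6
position: [0.5355, -0.0746, 0.0615]
tcp_rot: [[-0.925, 0.38, 0.001], [0.38, 0.925, -0.0], [-0.001, 0.0, -1.0]]
force: [-0.1, 0.1, -0.5]
opening: 0.205
```

```bash
python3 pg.py -8 -78 58.6;python3 - <<'E'
from h import *
cap('side','s4'); crop('s4','s4c',240,400,175,325,5)
E
```

```text
TCP in plate -6.5 -78.74 z 61.5 Fplate -0.13 0.09 -0.54
pos [535.5 -74.6  61.5] yawy 67.68 F [-0.09  0.14 -0.54] t 6.6
dp [1.5 0.7 2.9] turn [0.   0.05 0.04]
```

View pics/s4c.png

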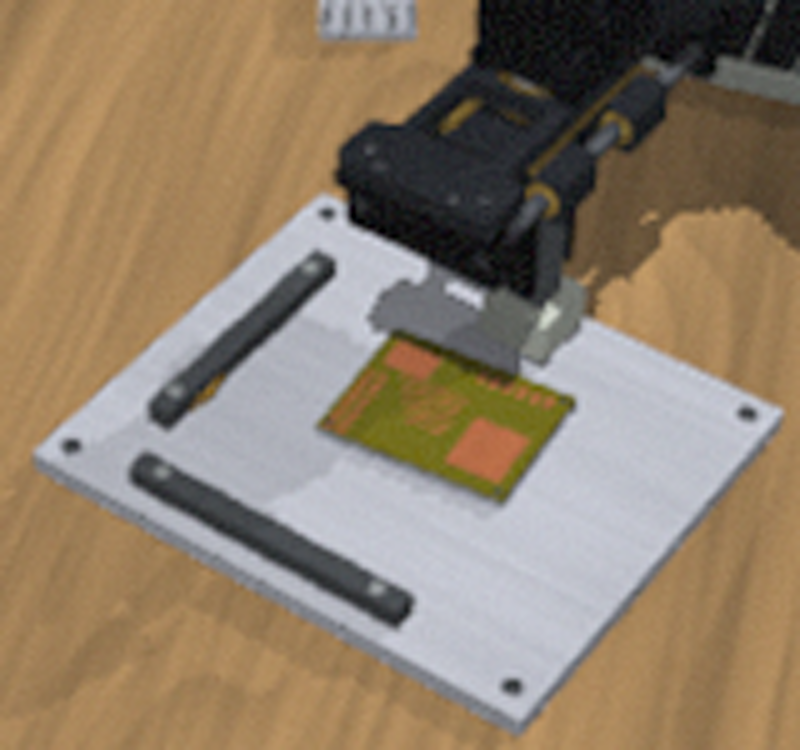

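Emit:
{"method": "jog_arm", "body": {"rows": [{"dp": [0, 0, 1], "turn": [0, 0, 0], "grip": 0}, {"dp": [0, 0, 2], "turn": [0, 0, 0], "grip": 0}, {"dp": [0, 0, 2], "turn": [0, 0, 0], "grip": 0}]}}

```text
time_s: 6.95
position: [0.5351, -0.0745, 0.0591]
tcp_rot: [[-0.925, 0.38, 0.0], [0.38, 0.925, -0.0], [-0.0, -0.0, -1.0]]
force: [0.1, 0.3, -0.7]
opening: 0.203
```

```bash
python3 pg.py -8 -78 58.6
```

```text
TCP in plate -6.85 -78.81 z 59.12 Fplate 0.01 0.28 -0.69
pos [535.1 -74.5  59.1] yawy 67.68 F [ 0.12  0.26 -0.69] t 6.95
dp [1.2 0.8 0.5] turn [-0.    0.    0.04]
```

Emit:
{"method": "jog_arm", "body": {"rows": [{"dp": [0, 0, 0], "turn": [0, 0, 0], "grip": 0}]}}

```text
time_s: 7.05
position: [0.5351, -0.0745, 0.0591]
tcp_rot: [[-0.925, 0.38, -0.0], [0.38, 0.925, 0.0], [0.0, 0.0, -1.0]]
force: [-0.5, 0.8, -2.2]
opening: 0.209
```

```bash
python3 pg.py -8 -78 58.6
```

```text
TCP in plate -6.87 -78.79 z 59.1 Fplate -0.8 0.51 -2.21
pos [535.1 -74.5  59.1] yawy 67.68 F [-0.55  0.78 -2.21] t 7.05
dp [1.1 0.8 0.5] turn [ 0.   -0.    0.04]
```

Emit:
{"method": "jog_arm", "body": {"rows": [{"dp": [0, 2, 0.5], "turn": [0, 0, 0], "grip": 0}, {"dp": [0, 6, 0.8], "turn": [0, 0, 0], "grip": 0}, {"dp": [0, 9, 0.8], "turn": [0, 0, 0], "grip": 0}, {"dp": [0, 12, 0.8], "turn": [0, 0, 0], "grip": 0}, {"dp": [0, 15, 0.8], "turn": [0, 0, 0], "grip": 0}, {"dp": [0, 18, 0.8], "turn": [0, 0, 0], "grip": 0}, {"dp": [0, 21, 0.8], "turn": [0, 0, 0], "grip": 0}, {"dp": [0, 24, 0.8], "turn": [0, 0, 0], "grip": 0}, {"dp": [0, 27, 0.8], "turn": [0, 0, 0], "grip": 0}, {"dp": [0, 30, 0.8], "turn": [0, 0, 0], "grip": 0}]}}

```text
time_s: 8.05
position: [0.5466, -0.0465, 0.0583]
tcp_rot: [[-0.925, 0.38, -0.0], [0.38, 0.925, 0.0], [0.0, 0.0, -1.0]]
force: [-0.1, -0.3, -1.5]
opening: 0.205
```

```bash
python3 pg.py -8 -6 58.6
python3 - <<'E'
from h import *
cap('side','s5'); crop('s5','s5c',240,400,175,325,5)
E
```

```text
TCP in plate -6.88 -48.48 z 58.29 Fplate 0.06 -0.31 -1.55
pos [546.6 -46.5  58.3] yawy 67.68 F [-0.06 -0.31 -1.55] t 8.05
dp [ 1.1 42.5 -0.3] turn [ 0.   -0.    0.04]
```

View pics/s5c.png

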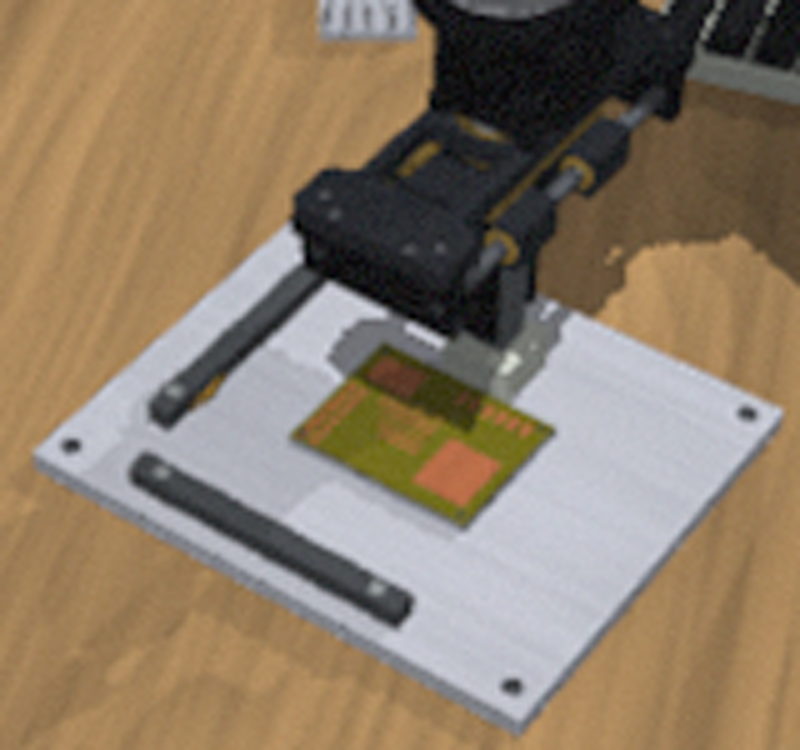

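Emit:
{"method": "jog_arm", "body": {"rows": [{"dp": [0, 4, 0], "turn": [0, 0, 0], "grip": 0}, {"dp": [0, 8, 0], "turn": [0, 0, 0], "grip": 0}, {"dp": [0, 12, 0], "turn": [0, 0, 0], "grip": 0}, {"dp": [0, 16, 0], "turn": [0, 0, 0], "grip": 0}, {"dp": [0, 20, 0], "turn": [0, 0, 0], "grip": 0}, {"dp": [0, 24, 0], "turn": [0, 0, 0], "grip": 0}, {"dp": [0, 28, 0], "turn": [0, 0, 0], "grip": 0}, {"dp": [0, 32, 0], "turn": [0, 0, 0], "grip": 0}, {"dp": [0, 35, 0], "turn": [0, 0, 0], "grip": 0}, {"dp": [0, 37, 0], "turn": [0, 0, 0], "grip": 0}]}}

```text
time_s: 9.1
position: [0.5607, -0.0122, 0.0583]
tcp_rot: [[-0.925, 0.38, 0.0], [0.38, 0.925, -0.0], [-0.0, 0.0, -1.0]]
force: [0.3, -1.6, -1.7]
opening: 0.204
```

Emit:
{"method": "jog_arm", "body": {"rows": [{"dp": [0, 0, 0], "turn": [0, 0, 0], "grip": 0}, {"dp": [0, 0, 0], "turn": [0, 0, 0], "grip": 0}]}}

```text
time_s: 9.3
position: [0.5606, -0.0125, 0.0583]
tcp_rot: [[-0.925, 0.38, -0.0], [0.38, 0.925, 0.0], [0.0, 0.0, -1.0]]
force: [-0.6, -0.6, -1.3]
opening: 0.204
```

```bash
python3 pg.py -8 -6 58.6
python3 - <<'E'
from h import *
cap('side','s6'); crop('s6','s6c',240,400,175,325,5)
cap('top','t6'); crop('t6','t6c',255,395,165,315,5)
E
```

```text
TCP in plate -6.93 -11.71 z 58.3 Fplate -0.33 -0.8 -1.29
pos [560.6 -12.5  58.3] yawy 67.68 F [-0.61 -0.61 -1.29] t 9.3
dp [ 1.1  5.7 -0.3] turn [ 0.   -0.    0.04]
```

View pics/s6c.png

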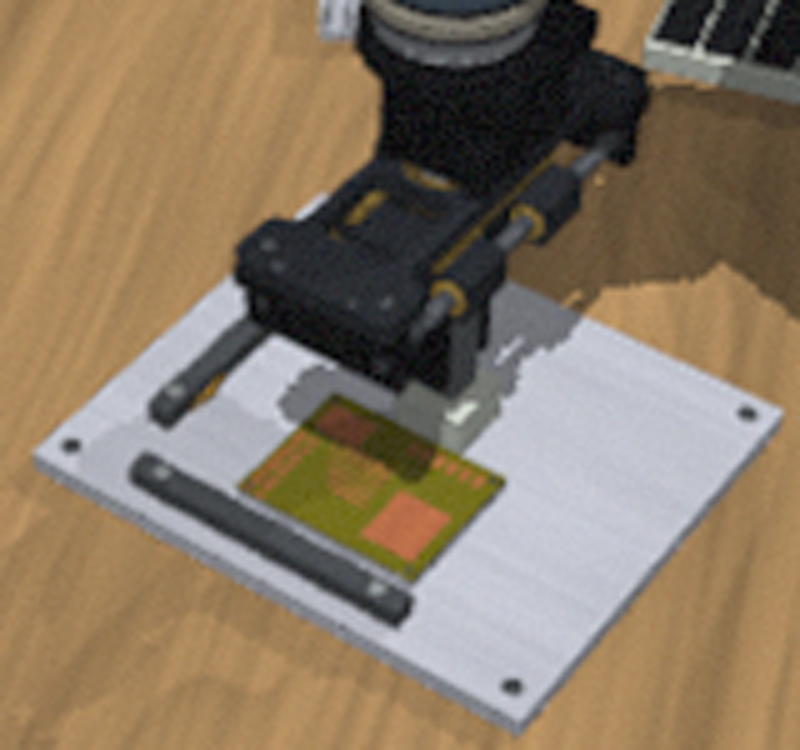

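View pics/t6c.png

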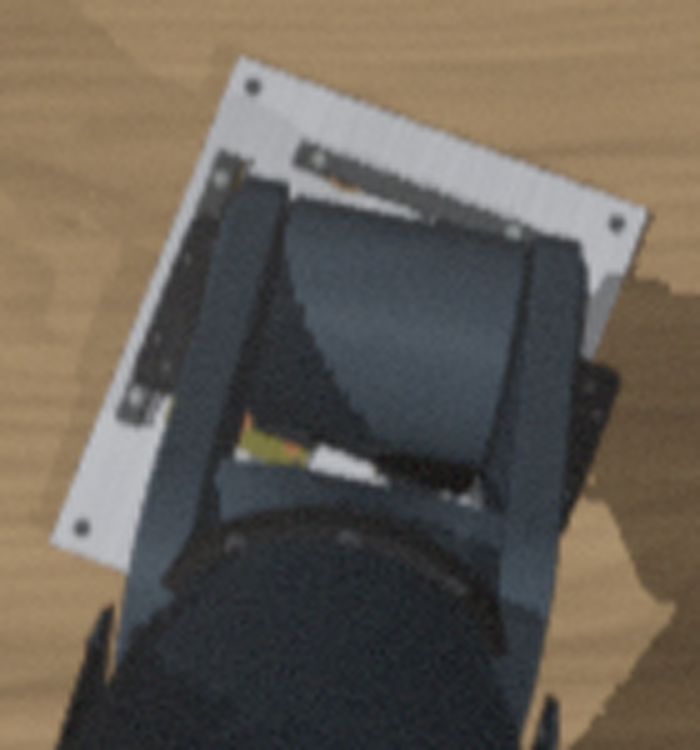

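```bash
cat > sp.py <<'E'
from h import *
p=np.load('plate.npy')
def sp(x,y,z,u0=240,v0=175,k=5):
    W=atz('side',u0+(x+.5)/k-.5,v0+(y+.5)/k-.5,z)[:2]-p[5:7]-p[:2]; c,s=np.cos(p[2]),np.sin(p[2]); return ((c*W[0]+s*W[1])*1e3).round(1),((-s*W[0]+c*W[1])*1e3).round(1)
E
python3 -c "
from sp import *
print(sp(240,487,.018),sp(412,582,.018),sp(505,482,.018),sp(332,398,.018))"
```

```text
(np.float64(36.5), np.float64(73.8)) (np.float64(-52.2), np.float64(74.9)) (np.float64(-52.2), np.float64(6.6)) (np.float64(36.2), np.float64(8.7))
```

Emit:
{"method": "jog_arm", "body": {"rows": [{"dp": [0, 2, 0], "turn": [0, 0, 0], "grip": 0}, {"dp": [0, 4, 0], "turn": [0, 0, 0], "grip": 0}, {"dp": [0, 5.5, 0], "turn": [0, 0, 0], "grip": 0}, {"dp": [0, 6, 0], "turn": [0, 0, 0], "grip": 0}, {"dp": [0, 6, 0], "turn": [0, 0, 0], "grip": 0}, {"dp": [0, 3, 0], "turn": [0, 0, 0], "grip": 0}, {"dp": [0, -5, 0], "turn": [0, 0, 0], "grip": 0}, {"dp": [15, -10, 0], "turn": [0, 0, 0], "grip": 0}, {"dp": [45, -10, 0], "turn": [0, 0, 0], "grip": 0}, {"dp": [72, -10, 0], "turn": [0, 0, 0], "grip": 0}]}}

```text
time_s: 10.4
position: [0.4891, 0.0051, 0.0584]
tcp_rot: [[-0.925, 0.381, -0.0], [0.381, 0.925, 0.0], [0.0, -0.0, -1.0]]
force: [-0.5, -0.0, -0.8]
opening: 0.204
```

Emit:
{"method": "jog_arm", "body": {"rows": [{"dp": [0, 0, 0], "turn": [0, 0, 0], "grip": 0}, {"dp": [0, 0, 0], "turn": [0, 0, 0], "grip": 0}]}}

```text
time_s: 10.6
position: [0.4903, 0.0052, 0.0585]
tcp_rot: [[-0.925, 0.38, 0.001], [0.38, 0.925, -0.0], [-0.001, 0.0, -1.0]]
force: [0.2, -0.2, -0.6]
opening: 0.203
```

```bash
python3 pg.py -79 46 58.3
```

```text
TCP in plate -78.69 -22.11 z 58.51 Fplate 0.2 -0.09 -0.6
pos [490.3   5.2  58.5] yawy 67.68 F [ 0.15 -0.16 -0.6 ] t 10.6
dp [ 0.3 68.1  0.2] turn [0.   0.05 0.04]
```

Emit:
{"method": "jog_arm", "body": {"rows": [{"dp": [0, 10, 0], "turn": [0, 0, 0], "grip": 0}, {"dp": [0, 30, 0], "turn": [0, 0, 0], "grip": 0}, {"dp": [0, 50, 0], "turn": [0, 0, 0], "grip": 0}, {"dp": [0, 62, 0], "turn": [0, 0, 0], "grip": 0}, {"dp": [0, 66, 0], "turn": [0, 0, 0], "grip": 0}, {"dp": [0, 66, 0], "turn": [0, 0, 0], "grip": 0}, {"dp": [0, 66, 0], "turn": [0, 0, 0], "grip": 0}]}}

```text
time_s: 11.3
position: [0.5151, 0.0663, 0.0582]
tcp_rot: [[-0.925, 0.38, -0.0], [0.38, 0.925, -0.0], [0.0, -0.0, -1.0]]
force: [0.0, -0.1, -2.3]
opening: 0.207
```

```bash
python3 pg.py -79 46 58.3
python3 - <<'E'
from h import *
cap('side','s7'); crop('s7','s7c',240,400,175,325,5)
cap('top','t7'); crop('t7','t7c',255,395,165,315,5)
E
```

```text
TCP in plate -78.96 43.86 z 58.21 Fplate 0.07 -0.03 -2.29
pos [515.1  66.3  58.2] yawy 67.68 F [ 0.05 -0.06 -2.29] t 11.3
dp [ 0.   2.1 -0.1] turn [-0.02 -0.02  0.04]
```

View pics/s7c.png

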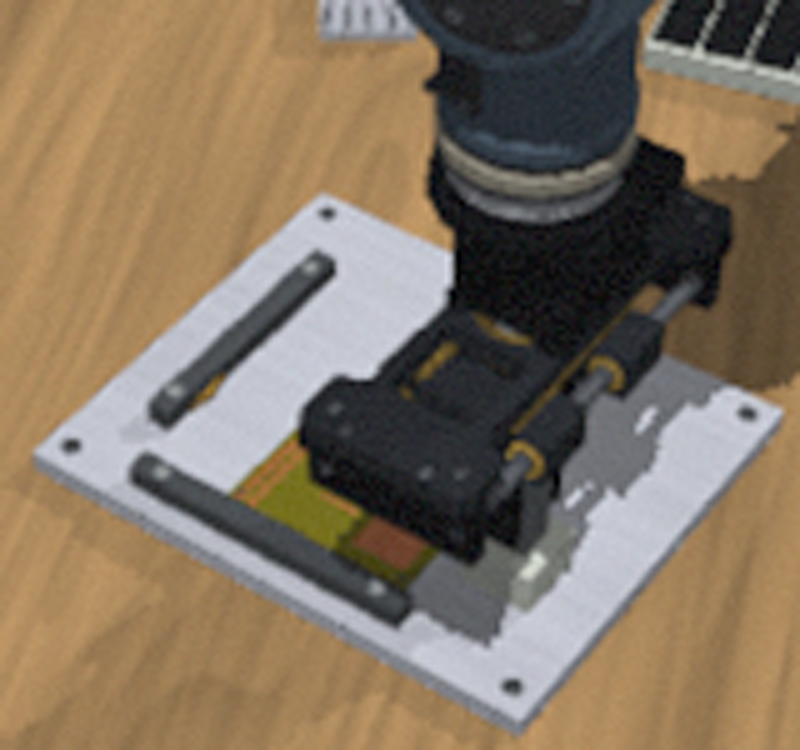

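View pics/t7c.png

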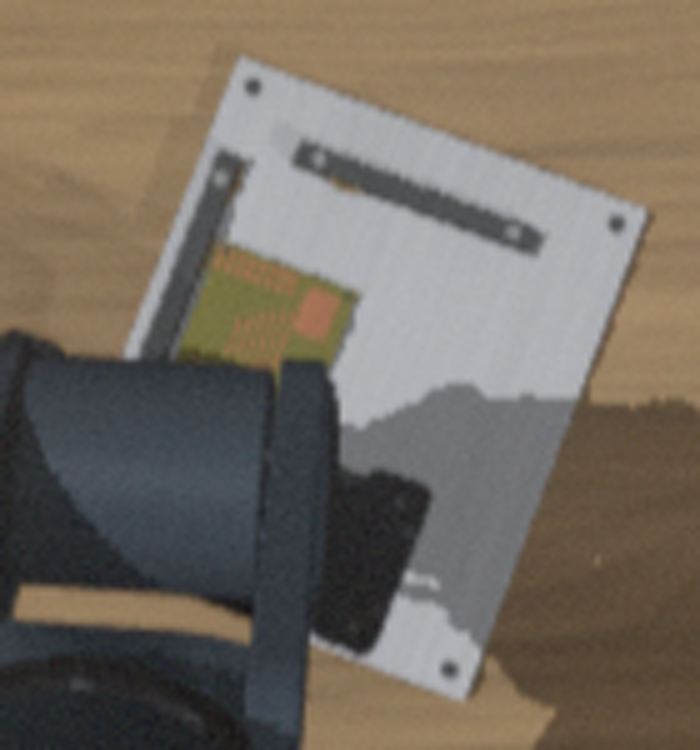

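Emit:
{"method": "jog_arm", "body": {"rows": [{"dp": [-4, 1, 0], "turn": [0, 0, 0], "grip": 0}, {"dp": [-7, 1, 0], "turn": [0, 0, 0], "grip": 0}, {"dp": [-10, 1, 0], "turn": [0, 0, 0], "grip": 0}, {"dp": [-13, 1, 0], "turn": [0, 0, 0], "grip": 0}, {"dp": [-16, 1, 0], "turn": [0, 0, 0], "grip": 0}, {"dp": [-19, 1, 0], "turn": [0, 0, 0], "grip": 0}, {"dp": [-22, 1, 0], "turn": [0, 0, 0], "grip": 0}, {"dp": [-25, 1, 0], "turn": [0, 0, 0], "grip": 0}, {"dp": [-28, 1, 0], "turn": [0, 0, 0], "grip": 0}, {"dp": [-31, 1, 0], "turn": [0, 0, 0], "grip": 0}]}}

```text
time_s: 12.4
position: [0.5445, 0.0557, 0.0583]
tcp_rot: [[-0.925, 0.38, -0.0], [0.38, 0.925, 0.0], [0.0, -0.0, -1.0]]
force: [-0.4, 0.6, -1.2]
opening: 0.204
```

Emit:
{"method": "jog_arm", "body": {"rows": [{"dp": [-3, 0, 0], "turn": [0, 0, 0], "grip": 0}, {"dp": [-6, 0, 0], "turn": [0, 0, 0], "grip": 0}, {"dp": [-9, 0, 0], "turn": [0, 0, 0], "grip": 0}, {"dp": [-12, 0, 0], "turn": [0, 0, 0], "grip": 0}, {"dp": [-15, 0, 0], "turn": [0, 0, 0], "grip": 0}, {"dp": [-17, 0, 0], "turn": [0, 0, 0], "grip": 0}, {"dp": [-18, 0, 0], "turn": [0, 0, 0], "grip": 0}, {"dp": [-18, 0, 0], "turn": [0, 0, 0], "grip": 0}]}}

```text
time_s: 13.2
position: [0.5612, 0.0489, 0.0583]
tcp_rot: [[-0.925, 0.38, 0.0], [0.38, 0.925, -0.0], [-0.0, 0.0, -1.0]]
force: [0.5, -0.0, -1.9]
opening: 0.204
```

```bash
python3 pg.py -24 46 58.3
python3 - <<'E'
from h import *
cap('side','s8'); crop('s8','s8c',240,400,175,325,5)
cap('top','t8'); crop('t8','t8c',255,395,165,315,5)
E
```

```text
TCP in plate -29.66 45.25 z 58.32 Fplate 0.48 0.17 -1.92
pos [561.2  48.9  58.3] yawy 67.68 F [ 0.51 -0.03 -1.92] t 13.2
dp [-5.7  0.7  0. ] turn [0.01 0.03 0.04]
```

View pics/s8c.png

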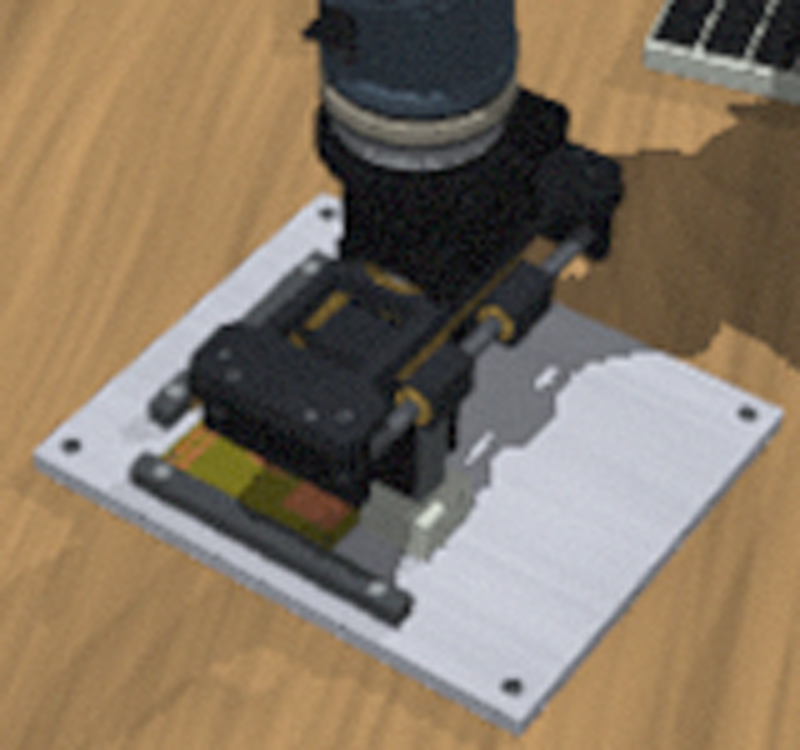

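View pics/t8c.png

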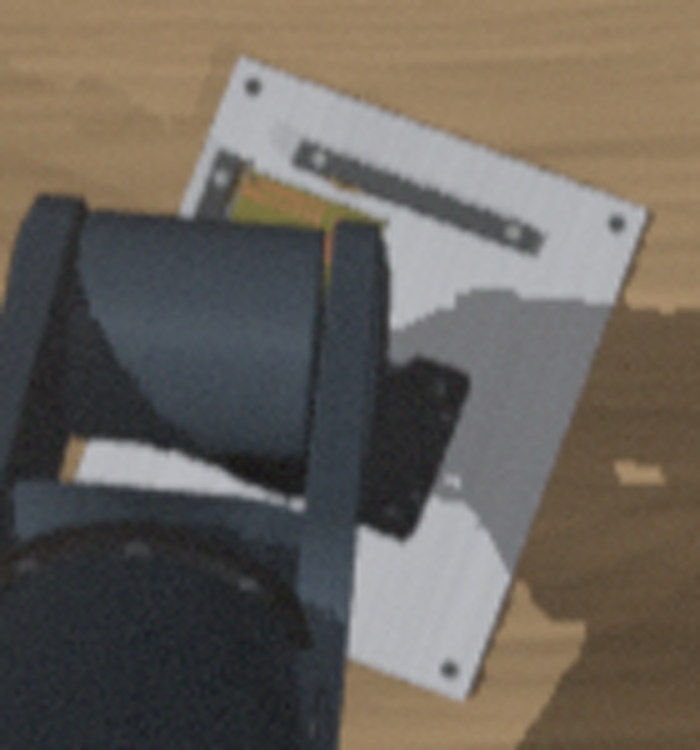

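Emit:
{"method": "jog_arm", "body": {"rows": [{"dp": [-1.5, 0, 0], "turn": [0, 0, 0], "grip": 0}, {"dp": [-3, 0, 0], "turn": [0, 0, 0], "grip": 0}, {"dp": [-4, 0, 0], "turn": [0, 0, 0], "grip": 0}, {"dp": [-4.5, 0, 0], "turn": [0, 0, 0], "grip": 0}, {"dp": [-4.5, 0, 0], "turn": [0, 0, 0], "grip": 0}]}}

```text
time_s: 13.8
position: [0.5653, 0.0472, 0.0583]
tcp_rot: [[-0.925, 0.38, 0.0], [0.38, 0.925, -0.0], [-0.0, 0.0, -1.0]]
force: [0.4, -0.1, -0.6]
opening: 0.204
```

```bash
python3 pg.py -24 46 58.3
python3 - <<'E'
from h import *
cap('side','s9'); crop('s9','s9c',260,340,220,310,8)
cap('top','t9'); crop('t9','t9c',290,370,180,230,8)
E
```

```text
TCP in plate -25.23 45.24 z 58.33 Fplate 0.42 0.08 -0.56
pos [565.3  47.2  58.3] yawy 67.68 F [ 0.42 -0.09 -0.56] t 13.8
dp [-1.2  0.8  0. ] turn [0.   0.02 0.04]
```

View pics/s9c.png

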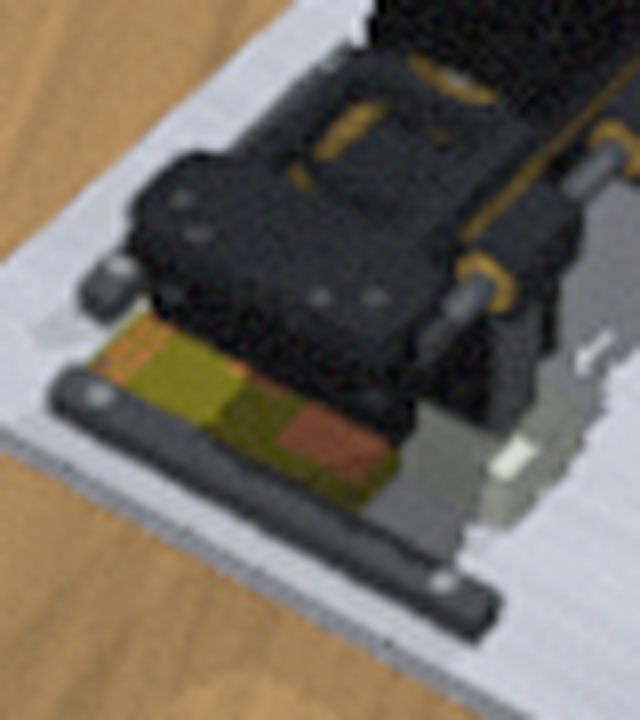

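View pics/t9c.png

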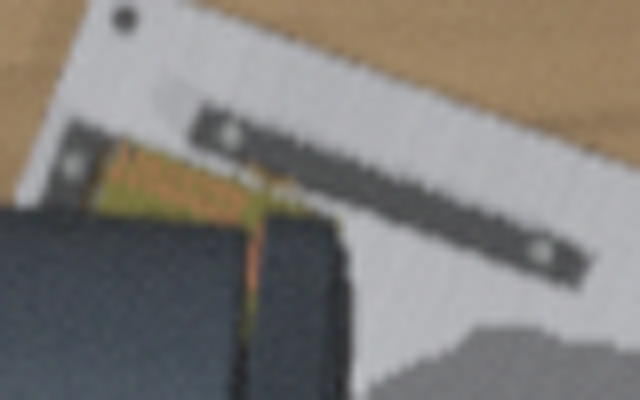

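Emit:
{"method": "jog_arm", "body": {"rows": [{"dp": [-0.5, 0, 0], "turn": [0, 0, 0], "grip": 0}, {"dp": [-1, 0, 0], "turn": [0, 0, 0], "grip": 0}, {"dp": [-1.5, 0, 0], "turn": [0, 0, 0], "grip": 0}, {"dp": [-2, 0, 0], "turn": [0, 0, 0], "grip": 0}, {"dp": [-2, 0, 0], "turn": [0, 0, 0], "grip": 0}]}}

```text
time_s: 14.4
position: [0.5671, 0.0464, 0.0583]
tcp_rot: [[-0.925, 0.38, 0.0], [0.38, 0.925, -0.0], [-0.0, 0.0, -1.0]]
force: [-0.0, 0.4, -2.4]
opening: 0.206
```

Emit:
{"method": "jog_arm", "body": {"rows": [{"dp": [-0.3, 0, 0], "turn": [0, 0, 0], "grip": 0}, {"dp": [-0.6, 0, 0], "turn": [0, 0, 0], "grip": 0}, {"dp": [-0.6, 0, 0], "turn": [0, 0, 0], "grip": 0}]}}

```text
time_s: 14.7
position: [0.5676, 0.0462, 0.0583]
tcp_rot: [[-0.925, 0.38, 0.0], [0.38, 0.925, -0.0], [-0.0, -0.0, -1.0]]
force: [-0.9, -0.1, -1.8]
opening: 0.204
```

```bash
python3 pg.py -24 46 58.3
```

```text
TCP in plate -22.8 45.23 z 58.3 Fplate -0.77 -0.44 -1.79
pos [567.6  46.2  58.3] yawy 67.68 F [-0.87 -0.11 -1.79] t 14.7
dp [ 1.2  0.8 -0. ] turn [-0.    0.    0.04]
```

Emit:
{"method": "jog_arm", "body": {"rows": [{"dp": [-0.3, 0, 0], "turn": [0, 0, 0], "grip": 0}, {"dp": [-0.6, 0, 0], "turn": [0, 0, 0], "grip": 0}, {"dp": [-0.6, 0, 0], "turn": [0, 0, 0], "grip": 0}]}}

```text
time_s: 15.0
position: [0.5682, 0.046, 0.0583]
tcp_rot: [[-0.925, 0.38, 0.0], [0.38, 0.925, -0.0], [-0.0, 0.0, -1.0]]
force: [-0.4, -0.1, -1.0]
opening: 0.203
```

```bash
python3 pg.py -24 46 58.3
python3 - <<'E'
from h import *
cap('top','t10'); crop('t10','t10c',290,370,180,230,8)
E
```

```text
TCP in plate -22.16 45.26 z 58.31 Fplate -0.32 -0.24 -1.04
pos [568.2  46.   58.3] yawy 67.68 F [-0.39 -0.1  -1.04] t 15.0
dp [1.8 0.7 0. ] turn [0.   0.01 0.04]
```

View pics/t10c.png

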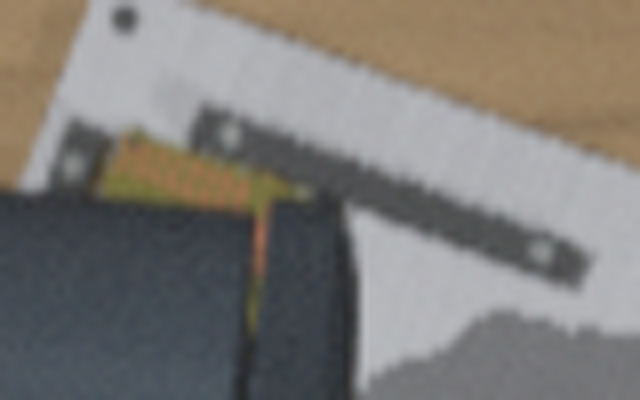

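Emit:
{"method": "jog_arm", "body": {"rows": [{"dp": [-0.3, 0, 0], "turn": [0, 0, 0], "grip": 0}, {"dp": [-0.6, 0, 0], "turn": [0, 0, 0], "grip": 0}, {"dp": [-0.6, 0, 0], "turn": [0, 0, 0], "grip": 0}]}}

```text
time_s: 15.35
position: [0.5687, 0.0458, 0.0583]
tcp_rot: [[-0.925, 0.38, 0.0], [0.38, 0.925, -0.0], [-0.0, 0.0, -1.0]]
force: [-0.0, -0.2, -1.4]
opening: 0.205
```

```bash
python3 pg.py
```

```text
TCP in plate -21.56 45.24 z 58.31 Fplate 0.07 -0.24 -1.35
```

Emit:
{"method": "jog_arm", "body": {"rows": [{"dp": [-0.3, 0, 0], "turn": [0, 0, 0], "grip": 0}, {"dp": [-0.5, 0, 0], "turn": [0, 0, 0], "grip": 0}, {"dp": [-0.5, 0, 0], "turn": [0, 0, 0], "grip": 0}]}}

```text
time_s: 15.65
position: [0.5691, 0.0456, 0.0583]
tcp_rot: [[-0.925, 0.38, 0.0], [0.38, 0.925, -0.0], [-0.0, 0.0, -1.0]]
force: [0.0, -0.5, -1.0]
opening: 0.209
```

```bash
python3 pg.py
python3 - <<'E'
from h import *
cap('top','t11'); crop('t11','t11c',290,370,180,230,8)
E
```

```text
TCP in plate -21.09 45.24 z 58.29 Fplate 0.21 -0.48 -1.05
```

View pics/t11c.png

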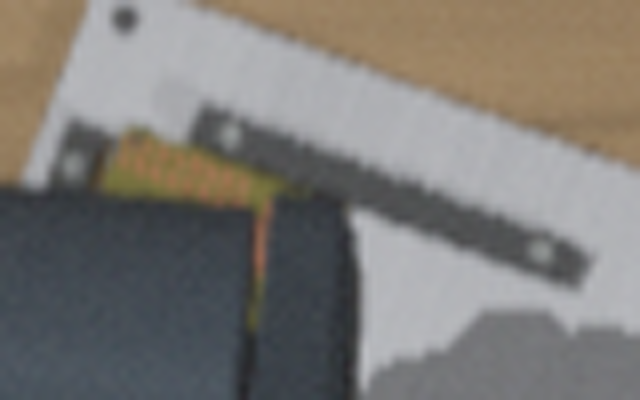

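Emit:
{"method": "jog_arm", "body": {"rows": [{"dp": [-0.3, 0, 0], "turn": [0, 0, 0], "grip": 0}, {"dp": [-0.3, 0, 0], "turn": [0, 0, 0], "grip": 0}]}}

```text
time_s: 15.9
position: [0.5694, 0.0455, 0.0583]
tcp_rot: [[-0.925, 0.38, 0.0], [0.38, 0.925, -0.0], [-0.0, 0.0, -1.0]]
force: [-0.9, 0.3, -1.7]
opening: 0.203
```

```bash
python3 pg.py
```

```text
TCP in plate -20.79 45.24 z 58.31 Fplate -0.93 -0.01 -1.71
```

Emit:
{"method": "jog_arm", "body": {"rows": [{"dp": [-0.3, 0, 0], "turn": [0, 0, 0], "grip": 0}, {"dp": [-0.3, 0, 0], "turn": [0, 0, 0], "grip": 0}]}}

```text
time_s: 16.1
position: [0.5697, 0.0454, 0.0583]
tcp_rot: [[-0.925, 0.38, 0.0], [0.38, 0.925, -0.0], [-0.0, 0.0, -1.0]]
force: [-0.1, 0.7, -1.2]
opening: 0.207
```

```bash
python3 pg.py
```

```text
TCP in plate -20.49 45.26 z 58.31 Fplate -0.35 0.59 -1.16
```

Emit:
{"method": "jog_arm", "body": {"rows": [{"dp": [-0.3, 0, 0], "turn": [0, 0, 0], "grip": 0}, {"dp": [-0.3, 0, 0], "turn": [0, 0, 0], "grip": 0}]}}

```text
time_s: 16.3
position: [0.5698, 0.0453, 0.0583]
tcp_rot: [[-0.925, 0.38, -0.0], [0.38, 0.925, 0.0], [0.0, -0.0, -1.0]]
force: [-0.7, 1.3, -1.6]
opening: 0.202
```

```bash
python3 pg.py
```

```text
TCP in plate -20.4 45.21 z 58.28 Fplate -1.12 0.98 -1.58
```

Emit:
{"method": "jog_arm", "body": {"rows": [{"dp": [-0.2, 0, 0], "turn": [0, 0, 0], "grip": 0}, {"dp": [-0.2, 0, 0], "turn": [0, 0, 0], "grip": 0}, {"dp": [-0.2, 0, 0], "turn": [0, 0, 0], "grip": 0}]}}

```text
time_s: 16.6
position: [0.5698, 0.0453, 0.0582]
tcp_rot: [[-0.925, 0.38, -0.001], [0.38, 0.925, 0.0], [0.001, -0.0, -1.0]]
force: [-0.6, 1.3, -0.8]
opening: 0.208
```

```bash
python3 pg.py
```

```text
TCP in plate -20.39 45.2 z 58.24 Fplate -1.06 1.0 -0.8
```

Emit:
{"method": "jog_arm", "body": {"rows": [{"dp": [2, 0, 0], "turn": [0, 0, 0], "grip": 0}, {"dp": [12, 0, 0], "turn": [0, 0, 0], "grip": 0}, {"dp": [22, 0, 0], "turn": [0, 0, 0], "grip": 0}, {"dp": [22, -20, 0], "turn": [0, 0, 0], "grip": 0}, {"dp": [22, -45, 0], "turn": [0, 0, 0], "grip": 0}, {"dp": [22, -65, 0], "turn": [0, 0, 0], "grip": 0}, {"dp": [15, -70, 0], "turn": [0, 0, 0], "grip": 0}, {"dp": [-10, -70, 0], "turn": [0, 0, 0], "grip": 0}, {"dp": [-35, -70, 0], "turn": [0, 0, 0], "grip": 0}, {"dp": [-58, -70, 0], "turn": [0, 0, 0], "grip": 0}]}}

```text
time_s: 17.6
position: [0.5987, -0.0415, 0.0586]
tcp_rot: [[-0.925, 0.38, 0.001], [0.38, 0.925, -0.0], [-0.001, 0.0, -1.0]]
force: [0.3, 0.4, -0.7]
opening: 0.207
```

Emit:
{"method": "jog_arm", "body": {"rows": [{"dp": [0, 0, 0], "turn": [0, 0, 0], "grip": 0}, {"dp": [0, 0, 0], "turn": [0, 0, 0], "grip": 0}]}}

```text
time_s: 17.8
position: [0.5966, -0.0409, 0.0581]
tcp_rot: [[-0.925, 0.38, -0.001], [0.38, 0.925, 0.001], [0.001, 0.0, -1.0]]
force: [-0.2, 0.4, -1.7]
opening: 0.205
```

```bash
python3 pg.py 38 -9 58.3
python3 - <<'E'
from h import *
cap('side','s12'); crop('s12','s12c',240,400,175,325,5)
cap('top','t12'); crop('t12','t12c',255,395,165,315,5)
E
```

```text
TCP in plate 37.21 -24.32 z 58.08 Fplate -0.29 0.28 -1.65
pos [596.6 -40.9  58.1] yawy 67.69 F [-0.16  0.37 -1.65] t 17.8
dp [-0.8 15.3 -0.2] turn [ 0.   -0.08  0.05]
```

View pics/s12c.png

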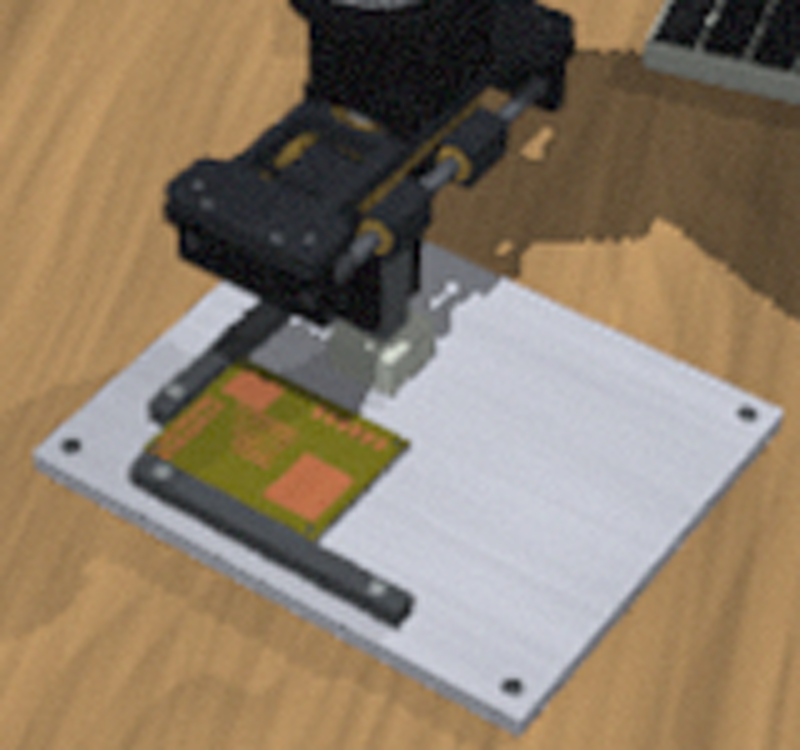

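View pics/t12c.png

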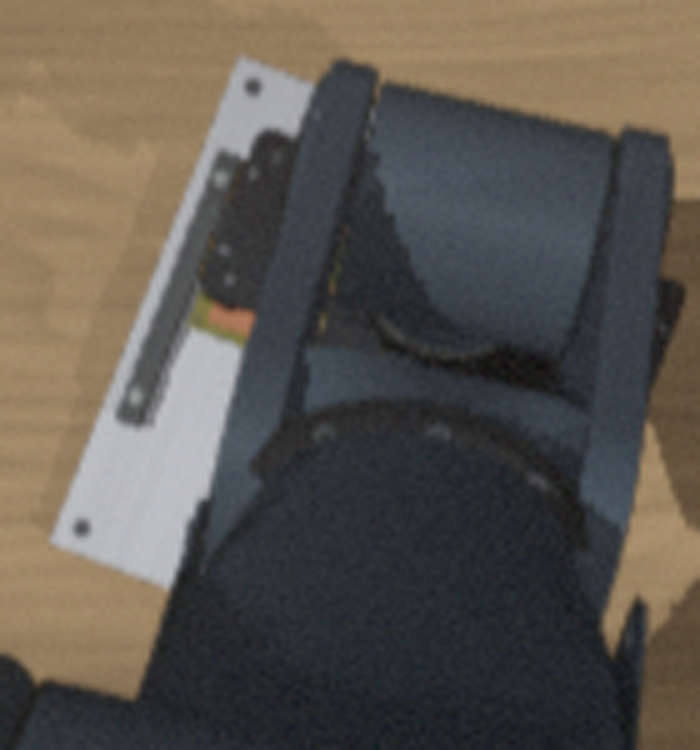

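Emit:
{"method": "jog_arm", "body": {"rows": [{"dp": [-1, 4, 0], "turn": [0, 0, 0], "grip": 0}, {"dp": [-1, 9, 0], "turn": [0, 0, 0], "grip": 0}, {"dp": [-1, 13, 0], "turn": [0, 0, 0], "grip": 0}, {"dp": [-1, 15, 0], "turn": [0, 0, 0], "grip": 0}, {"dp": [-1, 16, 0], "turn": [0, 0, 0], "grip": 0}, {"dp": [-1, 16.5, 0], "turn": [0, 0, 0], "grip": 0}, {"dp": [-1, 17, 0], "turn": [0, 0, 0], "grip": 0}, {"dp": [-1, 17.5, 0], "turn": [0, 0, 0], "grip": 0}, {"dp": [-1, 18, 0], "turn": [0, 0, 0], "grip": 0}, {"dp": [-1, 18, 0], "turn": [0, 0, 0], "grip": 0}]}}

```text
time_s: 18.9
position: [0.6049, -0.0254, 0.0583]
tcp_rot: [[-0.925, 0.38, -0.0], [0.38, 0.925, 0.0], [0.0, 0.0, -1.0]]
force: [-0.3, -0.0, -1.3]
opening: 0.206
```

```bash
python3 pg.py
```

```text
TCP in plate 39.01 -6.77 z 58.3 Fplate -0.31 -0.14 -1.27
```

Emit:
{"method": "jog_arm", "body": {"rows": [{"dp": [0, 0.3, 0], "turn": [0, 0, 0], "grip": 0}, {"dp": [0, 0.6, 0], "turn": [0, 0, 0], "grip": 0}, {"dp": [0, 0.6, 0], "turn": [0, 0, 0], "grip": 0}]}}

```text
time_s: 19.2
position: [0.6052, -0.0248, 0.0583]
tcp_rot: [[-0.925, 0.38, -0.0], [0.38, 0.925, 0.0], [0.0, -0.0, -1.0]]
force: [-0.6, 0.3, -0.8]
opening: 0.2
```

```bash
python3 pg.py
```

```text
TCP in plate 38.98 -6.12 z 58.29 Fplate -0.63 0.03 -0.82
```

Emit:
{"method": "jog_arm", "body": {"rows": [{"dp": [0, 0.3, 0], "turn": [0, 0, 0], "grip": 0}, {"dp": [0, 0.5, 0], "turn": [0, 0, 0], "grip": 0}, {"dp": [0, 0.5, 0], "turn": [0, 0, 0], "grip": 0}]}}

```text
time_s: 19.5
position: [0.6054, -0.0243, 0.0583]
tcp_rot: [[-0.925, 0.38, -0.0], [0.38, 0.925, 0.0], [0.0, 0.0, -1.0]]
force: [0.6, 0.1, -1.5]
opening: 0.208
```

```bash
python3 pg.py
```

```text
TCP in plate 38.98 -5.59 z 58.29 Fplate 0.48 0.33 -1.53
```

Emit:
{"method": "jog_arm", "body": {"rows": [{"dp": [0, 0.3, 0], "turn": [0, 0, 0], "grip": 0}, {"dp": [0, 0.6, 0], "turn": [0, 0, 0], "grip": 0}, {"dp": [0, 0.6, 0], "turn": [0, 0, 0], "grip": 0}]}}

```text
time_s: 19.8
position: [0.6056, -0.0238, 0.0583]
tcp_rot: [[-0.925, 0.38, -0.0], [0.38, 0.925, -0.0], [0.0, -0.0, -1.0]]
force: [-0.5, -0.4, -2.0]
opening: 0.205
```

```bash
python3 pg.py
```

```text
TCP in plate 38.98 -5.04 z 58.31 Fplate -0.26 -0.59 -1.99
```

Emit:
{"method": "jog_arm", "body": {"rows": [{"dp": [0, 0.3, 0], "turn": [0, 0, 0], "grip": 0}, {"dp": [0, 0.5, 0], "turn": [0, 0, 0], "grip": 0}, {"dp": [0, 0.5, 0], "turn": [0, 0, 0], "grip": 0}]}}

```text
time_s: 20.1
position: [0.6058, -0.0233, 0.0583]
tcp_rot: [[-0.925, 0.38, -0.0], [0.38, 0.925, -0.0], [0.0, -0.0, -1.0]]
force: [-0.2, 0.3, -0.8]
opening: 0.203
```

```bash
python3 pg.py
```

```text
TCP in plate 38.99 -4.52 z 58.31 Fplate -0.3 0.23 -0.76
```

Emit:
{"method": "jog_arm", "body": {"rows": [{"dp": [0, 0.3, 0], "turn": [0, 0, 0], "grip": 0}, {"dp": [0, 0.3, 0], "turn": [0, 0, 0], "grip": 0}]}}

```text
time_s: 20.3
position: [0.6059, -0.023, 0.0583]
tcp_rot: [[-0.925, 0.38, -0.0], [0.38, 0.925, 0.0], [0.0, 0.0, -1.0]]
force: [-0.6, 0.5, -1.8]
opening: 0.205
```

```bash
python3 pg.py
```

```text
TCP in plate 38.99 -4.19 z 58.28 Fplate -0.73 0.2 -1.8
```

Emit:
{"method": "jog_arm", "body": {"rows": [{"dp": [0, 0.3, 0], "turn": [0, 0, 0], "grip": 0}, {"dp": [0, 0.3, 0], "turn": [0, 0, 0], "grip": 0}]}}

```text
time_s: 20.5
position: [0.606, -0.0227, 0.0583]
tcp_rot: [[-0.925, 0.38, 0.0], [0.38, 0.925, 0.0], [0.0, 0.0, -1.0]]
force: [0.0, -1.0, -2.1]
opening: 0.2
```

```bash
python3 pg.py
```

```text
TCP in plate 38.99 -3.87 z 58.3 Fplate 0.44 -0.94 -2.08
```

Emit:
{"method": "jog_arm", "body": {"rows": [{"dp": [0, 0.3, 0], "turn": [0, 0, 0], "grip": 0}, {"dp": [0, 0.3, 0], "turn": [0, 0, 0], "grip": 0}]}}

```text
time_s: 20.7
position: [0.6061, -0.0224, 0.0583]
tcp_rot: [[-0.925, 0.38, 0.0], [0.38, 0.925, 0.0], [0.0, 0.0, -1.0]]
force: [-1.0, -1.3, -1.3]
opening: 0.205
```

```bash
python3 pg.py
```

```text
TCP in plate 38.99 -3.57 z 58.3 Fplate -0.48 -1.55 -1.34
```

Emit:
{"method": "jog_arm", "body": {"rows": [{"dp": [0, 0.3, 0], "turn": [0, 0, 0], "grip": 0}, {"dp": [0, 0.3, 0], "turn": [0, 0, 0], "grip": 0}]}}

```text
time_s: 20.9
position: [0.6062, -0.0221, 0.0583]
tcp_rot: [[-0.925, 0.38, 0.0], [0.38, 0.925, 0.0], [-0.0, 0.0, -1.0]]
force: [-0.2, -0.6, -1.1]
opening: 0.206
```

```bash
python3 pg.py
```

```text
TCP in plate 38.98 -3.27 z 58.31 Fplate 0.02 -0.66 -1.06
```

Emit:
{"method": "jog_arm", "body": {"rows": [{"dp": [0, 0.3, 0], "turn": [0, 0, 0], "grip": 0}, {"dp": [0, 0.3, 0], "turn": [0, 0, 0], "grip": 0}]}}

```text
time_s: 21.1
position: [0.6064, -0.0218, 0.0583]
tcp_rot: [[-0.925, 0.38, 0.0], [0.38, 0.925, 0.0], [0.0, 0.0, -1.0]]
force: [-0.2, 0.1, -1.7]
opening: 0.203
```

```bash
python3 pg.py
```

```text
TCP in plate 38.99 -2.97 z 58.29 Fplate -0.26 0.03 -1.69
```

Still moving freely; continue creeping.

Emit:
{"method": "jog_arm", "body": {"rows": [{"dp": [0, 0.3, 0], "turn": [0, 0, 0], "grip": 0}, {"dp": [0, 0.3, 0], "turn": [0, 0, 0], "grip": 0}]}}

```text
time_s: 21.3
position: [0.6065, -0.0216, 0.0583]
tcp_rot: [[-0.925, 0.38, 0.0], [0.38, 0.925, -0.0], [-0.0, 0.0, -1.0]]
force: [-0.5, -0.0, -1.0]
opening: 0.209
```

```bash
python3 pg.py
```

```text
TCP in plate 39.01 -2.67 z 58.34 Fplate -0.46 -0.24 -0.98
```

Emit:
{"method": "jog_arm", "body": {"rows": [{"dp": [0, 0.3, 0], "turn": [0, 0, 0], "grip": 0}, {"dp": [0, 0.3, 0], "turn": [0, 0, 0], "grip": 0}]}}

```text
time_s: 21.5
position: [0.6066, -0.0213, 0.0583]
tcp_rot: [[-0.925, 0.38, -0.0], [0.38, 0.925, 0.0], [0.0, 0.0, -1.0]]
force: [0.0, -0.3, -1.7]
opening: 0.208
```

```bash
python3 pg.py
python3 - <<'E'
from h import *
cap('side','s13'); crop('s13','s13c',255,355,220,310,7)
E
```

```text
TCP in plate 38.99 -2.38 z 58.29 Fplate 0.12 -0.24 -1.74
```

View pics/s13c.png

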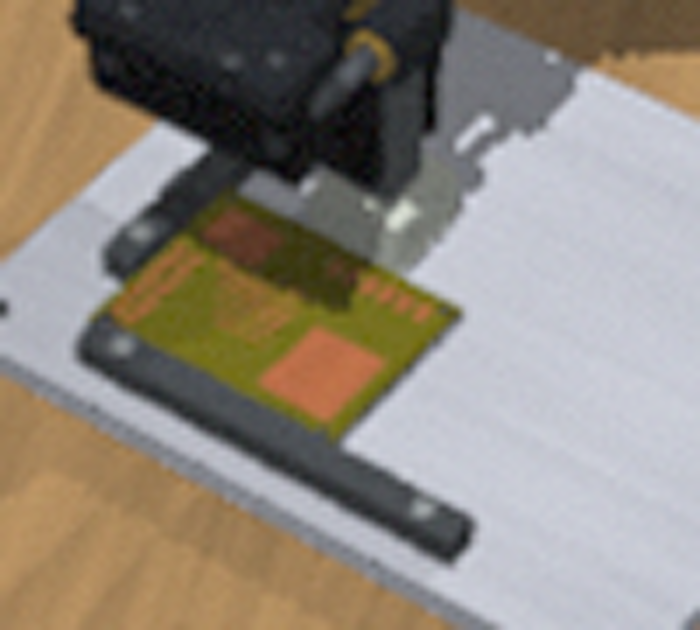

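Emit:
{"method": "jog_arm", "body": {"rows": [{"dp": [0, 0.3, 0], "turn": [0, 0, 0], "grip": 0}, {"dp": [0, 0.3, 0], "turn": [0, 0, 0], "grip": 0}]}}

```text
time_s: 21.75
position: [0.6067, -0.021, 0.0583]
tcp_rot: [[-0.925, 0.38, -0.0], [0.38, 0.925, 0.0], [0.0, 0.0, -1.0]]
force: [-0.3, -0.3, -1.5]
opening: 0.2
```

```bash
python3 pg.py
```

```text
TCP in plate 38.98 -2.09 z 58.29 Fplate -0.19 -0.35 -1.54
```

Emit:
{"method": "jog_arm", "body": {"rows": [{"dp": [0, 0.3, 0], "turn": [0, 0, 0], "grip": 0}, {"dp": [0, 0.3, 0], "turn": [0, 0, 0], "grip": 0}]}}

```text
time_s: 21.95
position: [0.6068, -0.0207, 0.0583]
tcp_rot: [[-0.925, 0.38, 0.0], [0.38, 0.925, 0.0], [-0.0, 0.0, -1.0]]
force: [-0.9, -0.2, -1.3]
opening: 0.208
```

```bash
python3 pg.py
```

```text
TCP in plate 39.0 -1.77 z 58.32 Fplate -0.73 -0.55 -1.27
```

Emit:
{"method": "jog_arm", "body": {"rows": [{"dp": [0, 0.3, 0], "turn": [0, 0, 0], "grip": 0}, {"dp": [0, 0.3, 0], "turn": [0, 0, 0], "grip": 0}]}}

```text
time_s: 22.15
position: [0.607, -0.0205, 0.0583]
tcp_rot: [[-0.925, 0.38, 0.0], [0.38, 0.925, 0.0], [-0.0, 0.0, -1.0]]
force: [-1.5, -0.7, -0.9]
opening: 0.2
```

```bash
python3 pg.py
```

```text
TCP in plate 39.01 -1.48 z 58.31 Fplate -1.1 -1.2 -0.93
```

Emit:
{"method": "jog_arm", "body": {"rows": [{"dp": [0, 0.3, 0], "turn": [0, 0, 0], "grip": 0}, {"dp": [0, 0.3, 0], "turn": [0, 0, 0], "grip": 0}]}}

```text
time_s: 22.35
position: [0.607, -0.0203, 0.0583]
tcp_rot: [[-0.925, 0.38, 0.0], [0.38, 0.925, -0.0], [-0.0, -0.0, -1.0]]
force: [0.5, -0.6, -1.0]
opening: 0.208
```

```bash
python3 pg.py
```

```text
TCP in plate 39.03 -1.3 z 58.32 Fplate 0.73 -0.39 -1.0
```

Emit:
{"method": "jog_arm", "body": {"rows": [{"dp": [0, 0.3, 0], "turn": [0, 0, 0], "grip": 0}, {"dp": [0, 0.3, 0], "turn": [0, 0, 0], "grip": 0}]}}

```text
time_s: 22.55
position: [0.6071, -0.0203, 0.0583]
tcp_rot: [[-0.925, 0.38, -0.0], [0.38, 0.925, -0.001], [-0.0, -0.001, -1.0]]
force: [-1.1, -2.0, -1.8]
opening: 0.204
```

```bash
python3 pg.py
```

```text
TCP in plate 39.06 -1.23 z 58.32 Fplate -0.24 -2.24 -1.82
```

Emit:
{"method": "jog_arm", "body": {"rows": [{"dp": [0, 0.3, 0], "turn": [0, 0, 0], "grip": 0}, {"dp": [0, 0.3, 0], "turn": [0, 0, 0], "grip": 0}]}}

```text
time_s: 22.75
position: [0.6071, -0.0202, 0.0583]
tcp_rot: [[-0.925, 0.379, -0.0], [0.379, 0.925, -0.001], [0.0, -0.001, -1.0]]
force: [-1.4, -3.8, -0.3]
opening: 0.202
```

```bash
python3 pg.py
```

```text
TCP in plate 39.05 -1.16 z 58.33 Fplate 0.16 -4.05 -0.3
```

Emit:
{"method": "jog_arm", "body": {"rows": [{"dp": [0, -2, 0], "turn": [0, 0, 0], "grip": 0}, {"dp": [0, -10, 0], "turn": [0, 0, 0], "grip": 0}, {"dp": [0, -20, 0], "turn": [0, 0, 0], "grip": 0}, {"dp": [10, -23, 0], "turn": [0, 0, 0], "grip": 0}, {"dp": [35, -23, 0], "turn": [0, 0, 0], "grip": 0}, {"dp": [60, -23, 0], "turn": [0, 0, 0], "grip": 0}, {"dp": [76, -23, 0], "turn": [0, 0, 0], "grip": 0}, {"dp": [80, -15, 0], "turn": [0, 0, 0], "grip": 0}, {"dp": [80, 5, 0], "turn": [0, 0, 0], "grip": 0}, {"dp": [80, 25, 0], "turn": [0, 0, 0], "grip": 0}]}}

```text
time_s: 23.75
position: [0.5437, 0.0342, 0.0586]
tcp_rot: [[-0.925, 0.381, 0.002], [0.381, 0.925, 0.0], [-0.001, 0.001, -1.0]]
force: [0.6, -0.2, -1.9]
opening: 0.207
```

Emit:
{"method": "jog_arm", "body": {"rows": [{"dp": [0, 15, 0], "turn": [0, 0, 0], "grip": 0}, {"dp": [0, 22, 0], "turn": [0, 0, 0], "grip": 0}, {"dp": [0, 23, 0], "turn": [0, 0, 0], "grip": 0}, {"dp": [0, 23, 0], "turn": [0, 0, 0], "grip": 0}, {"dp": [0, 23, 0], "turn": [0, 0, 0], "grip": 0}]}}

```text
time_s: 24.25
position: [0.5512, 0.0546, 0.0582]
tcp_rot: [[-0.925, 0.38, -0.001], [0.38, 0.925, -0.0], [0.0, -0.0, -1.0]]
force: [-0.6, 0.3, -1.6]
opening: 0.206
```

```bash
python3 pg.py -22 46 58.3
python3 - <<'E'
from h import *
cap('side','s14'); crop('s14','s14c',255,355,220,310,7)
cap('top','t14'); crop('t14','t14c',290,370,180,240,8)
E
```

```text
TCP in plate -41.12 46.71 z 58.21 Fplate -0.71 0.04 -1.57
pos [551.2  54.6  58.2] yawy 67.65 F [-0.64  0.31 -1.57] t 24.25
dp [-19.1  -0.7  -0.1] turn [-0.02 -0.03  0.01]
```

View pics/s14c.png

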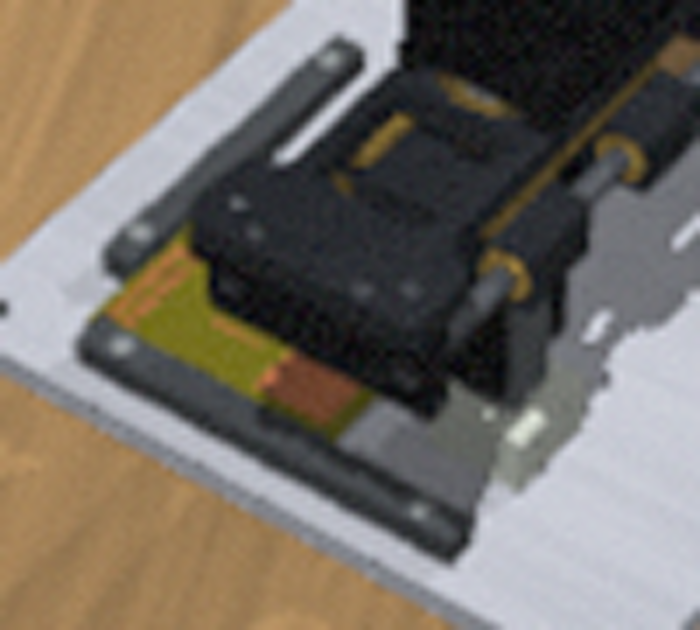

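View pics/t14c.png

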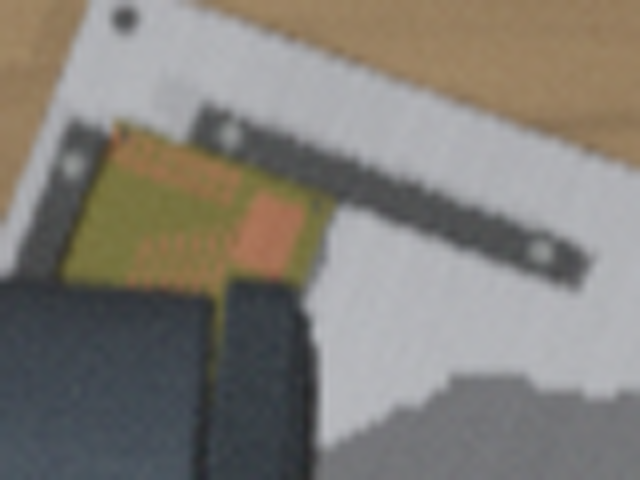

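Emit:
{"method": "jog_arm", "body": {"rows": [{"dp": [-5, 0, 0], "turn": [0, 0, 0], "grip": 0}, {"dp": [-11, 0, 0], "turn": [0, 0, 0], "grip": 0}, {"dp": [-15, 0, 0], "turn": [0, 0, 0], "grip": 0}, {"dp": [-17, 0, 0], "turn": [0, 0, 0], "grip": 0}, {"dp": [-18, 0, 0], "turn": [0, 0, 0], "grip": 0}, {"dp": [-18.5, 0, 0], "turn": [0, 0, 0], "grip": 0}, {"dp": [-19, 0, 0], "turn": [0, 0, 0], "grip": 0}, {"dp": [-19.5, 0, 0], "turn": [0, 0, 0], "grip": 0}, {"dp": [-19.8, 0, 0], "turn": [0, 0, 0], "grip": 0}, {"dp": [-19.8, 0, 0], "turn": [0, 0, 0], "grip": 0}]}}

```text
time_s: 25.35
position: [0.5698, 0.0476, 0.0583]
tcp_rot: [[-0.925, 0.38, 0.0], [0.38, 0.925, -0.0], [-0.0, 0.0, -1.0]]
force: [0.4, 0.4, -1.3]
opening: 0.205
```

```bash
python3 pg.py
```

```text
TCP in plate -21.25 47.37 z 58.31 Fplate 0.2 0.55 -1.35
```

Emit:
{"method": "jog_arm", "body": {"rows": [{"dp": [-0.3, 0, 0], "turn": [0, 0, 0], "grip": 0}, {"dp": [-0.3, 0, 0], "turn": [0, 0, 0], "grip": 0}]}}

```text
time_s: 25.55
position: [0.5701, 0.0475, 0.0583]
tcp_rot: [[-0.925, 0.38, -0.0], [0.38, 0.925, 0.0], [0.0, 0.0, -1.0]]
force: [0.7, -0.1, -1.2]
opening: 0.205
```

```bash
python3 pg.py
```

```text
TCP in plate -20.94 47.34 z 58.32 Fplate 0.67 0.19 -1.19
```

Emit:
{"method": "jog_arm", "body": {"rows": [{"dp": [-0.3, 0, 0], "turn": [0, 0, 0], "grip": 0}, {"dp": [-0.3, 0, 0], "turn": [0, 0, 0], "grip": 0}]}}

```text
time_s: 25.75
position: [0.5704, 0.0474, 0.0583]
tcp_rot: [[-0.925, 0.38, 0.0], [0.38, 0.925, 0.0], [-0.0, 0.0, -1.0]]
force: [-0.4, 0.0, -1.2]
opening: 0.204
```

```bash
python3 pg.py
```

```text
TCP in plate -20.59 47.37 z 58.32 Fplate -0.39 -0.12 -1.23
```

Emit:
{"method": "jog_arm", "body": {"rows": [{"dp": [-0.3, 0, 0], "turn": [0, 0, 0], "grip": 0}, {"dp": [-0.3, 0, 0], "turn": [0, 0, 0], "grip": 0}]}}

```text
time_s: 25.95
position: [0.5705, 0.0473, 0.0583]
tcp_rot: [[-0.925, 0.38, -0.0], [0.38, 0.925, 0.0], [0.0, -0.0, -1.0]]
force: [-0.2, 1.0, -0.9]
opening: 0.202
```

```bash
python3 pg.py
```

```text
TCP in plate -20.44 47.31 z 58.28 Fplate -0.51 0.84 -0.92
```

Emit:
{"method": "jog_arm", "body": {"rows": [{"dp": [-0.3, 0, 0], "turn": [0, 0, 0], "grip": 0}, {"dp": [-0.3, 0, 0], "turn": [0, 0, 0], "grip": 0}]}}

```text
time_s: 26.15
position: [0.5706, 0.0472, 0.0582]
tcp_rot: [[-0.925, 0.38, -0.001], [0.38, 0.925, 0.0], [0.001, -0.0, -1.0]]
force: [-0.6, -0.1, -1.2]
opening: 0.208
```

```bash
python3 pg.py
```

```text
TCP in plate -20.4 47.31 z 58.24 Fplate -0.51 -0.35 -1.17
```

Emit:
{"method": "jog_arm", "body": {"rows": [{"dp": [-0.3, 0, 0], "turn": [0, 0, 0], "grip": 0}, {"dp": [-0.3, 0, 0], "turn": [0, 0, 0], "grip": 0}]}}

```text
time_s: 26.35
position: [0.5706, 0.0472, 0.0582]
tcp_rot: [[-0.925, 0.38, -0.001], [0.38, 0.925, 0.0], [0.001, -0.0, -1.0]]
force: [-1.6, 0.7, -0.3]
opening: 0.205
```

```bash
python3 pg.py
```

```text
TCP in plate -20.33 47.25 z 58.18 Fplate -1.71 0.02 -0.3
```

Emit:
{"method": "jog_arm", "body": {"rows": [{"dp": [2, 0, 0], "turn": [0, 0, 0], "grip": 0}, {"dp": [12, 0, 0], "turn": [0, 0, 0], "grip": 0}, {"dp": [25, 0, -2], "turn": [0, 0, 0], "grip": 0}, {"dp": [35, 0, -20], "turn": [0, 0, 0], "grip": 0}, {"dp": [45, 0, -40], "turn": [0, 0, 0], "grip": 0}, {"dp": [55, 0, -55], "turn": [0, 0, 0], "grip": 0}, {"dp": [60, 0, -60], "turn": [0, 0, 0], "grip": 0}]}}

```text
time_s: 27.05
position: [0.5143, 0.0705, 0.1197]
tcp_rot: [[-0.925, 0.379, 0.001], [0.379, 0.925, -0.0], [-0.001, 0.0, -1.0]]
force: [-0.0, -0.6, -0.9]
opening: 0.205
```

```bash
python3 go.py 438.9 327.1 110 34.8
```

```text
pos [514.3  70.5 119.7] yawy 67.72 F [-0.01 -0.57 -0.93] t 27.05
dp [167.1 208.8   9.6] turn [3.000e-02 4.000e-02 3.292e+01]
```

Emit:
{"method": "jog_arm", "body": {"rows": [{"dp": [15, 20, 0], "turn": [0, 0, 3], "grip": 0}, {"dp": [38, 48, 0], "turn": [0, 0, 7], "grip": 0}, {"dp": [62, 78, 0], "turn": [0, 0, 12], "grip": 0}, {"dp": [86, 108, 0], "turn": [0, 0, 17], "grip": 0}, {"dp": [110, 138, 0], "turn": [0, 0, 22], "grip": 0}, {"dp": [134, 168, 0], "turn": [0, 0, 27], "grip": 0}, {"dp": [152, 190, 0], "turn": [0, 0, 31], "grip": 0}, {"dp": [163, 204, 0], "turn": [0, 0, 33], "grip": 0}, {"dp": [167, 209, 0], "turn": [0, 0, 33], "grip": 0}, {"dp": [167, 209, 0], "turn": [0, 0, 33], "grip": 0}]}}

```text
time_s: 28.05
position: [0.4398, 0.3269, 0.118]
tcp_rot: [[-0.571, 0.821, -0.0], [0.821, 0.571, -0.0], [-0.0, -0.001, -1.0]]
force: [0.7, -0.4, -1.8]
opening: 0.205
```

```bash
python3 go.py 438.9 327.1 48.5 34.8
python3 - <<'E'
from h import *
cap('side','s15'); crop('s15','s15c',255,355,220,310,7)
cap('top','t15'); crop('t15','t15c',290,370,180,240,8); crop('s15','s15d',290,490,300,450,4)
E
```

```text
pos [439.8 326.9 118. ] yawy 34.83 F [ 0.65 -0.45 -1.76] t 28.05
dp [ 0.7 -0.6 69.5] turn [-0.04  0.01  0.03]
```

View pics/s15c.png

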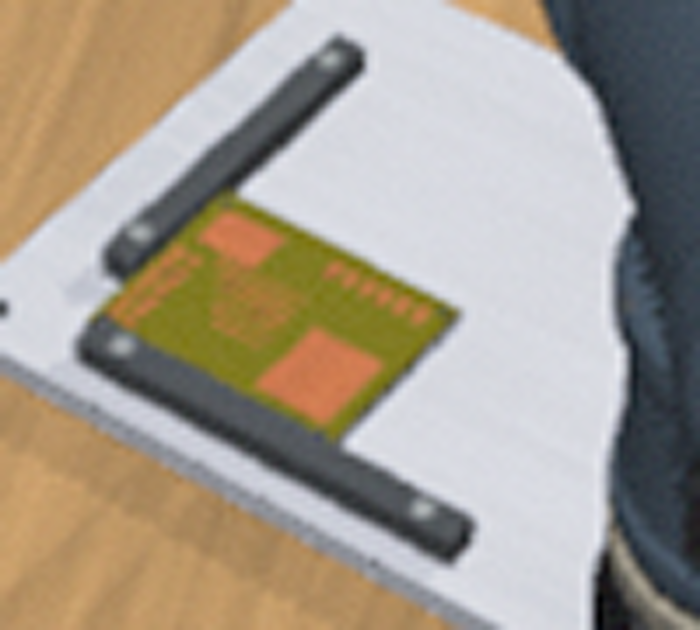

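View pics/t15c.png

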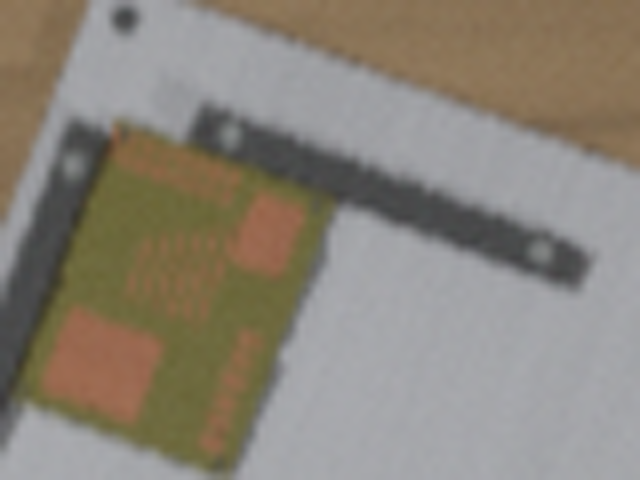

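View pics/s15d.png

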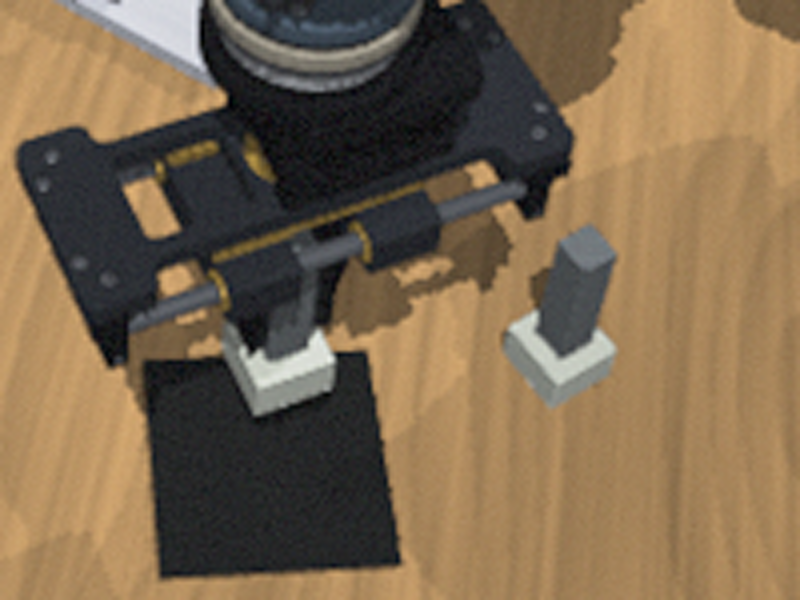

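Run:
```python
from h import *
crop('t15','A',294,339,192,242,14)
crop('s15','B',264,324,244,286,13)
```

```text
(no output)
```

View pics/A.png

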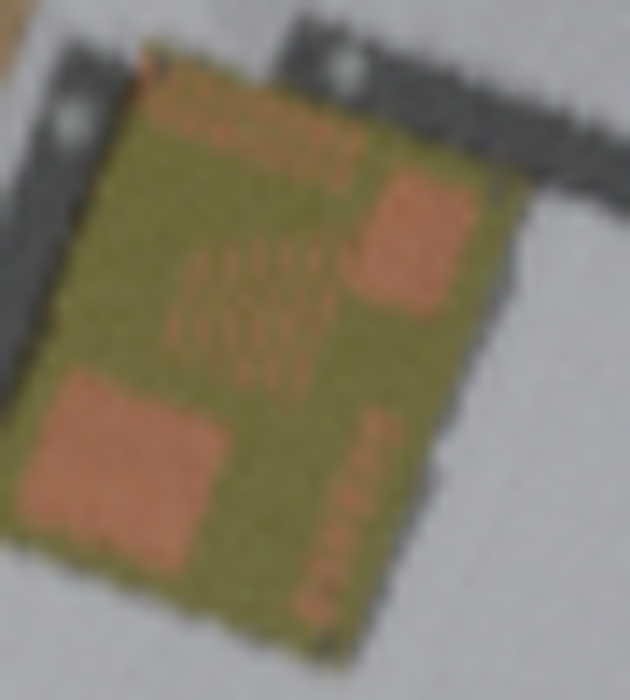

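View pics/B.png

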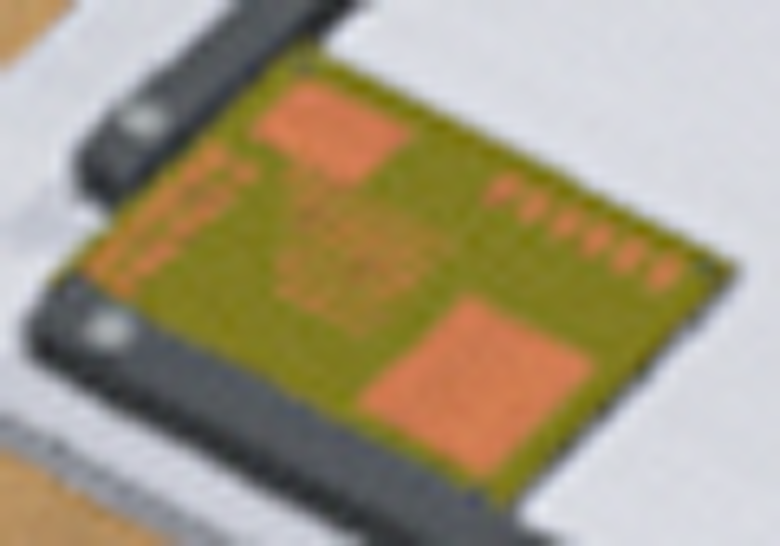

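Run:
```python
from h import *
p=np.load('plate.npy'); c,s=np.cos(p[2]),np.sin(p[2]); R=np.array([[c,s],[-s,c]])*1e3
def q(cam,x,y,z=.018):
    u0,v0,k,o=(294,192,14,p[3:5]) if cam=='top' else (264,244,13,p[5:7])
    return R@(atz(cam,u0+(x+.5)/k-.5,v0+(y+.5)/k-.5,z)[:2]-o-p[:2])
A={n:q('top',*xy) for n,xy in dict(pp=(148,42),pm=(528,180),mm=(345,672),mp=(2,545)).items()}
B={n:q('side',*xy) for n,xy in dict(pm=(310,45),mm=(735,270),).items()}
for d in(A,B): print({k:v.round(1) for k,v in d.items()})
f=lambda a,b:np.degrees(np.arctan2(*(a-b)[::-1]))
print('x-edge',f(A['pm'],A['mm']),f(B['pm'],B['mm']),'y edges',f(A['pp'],A['pm'])-90,f(A['mp'],A['mm'])-90)
```

```text
{'pp': array([83.3, 84.8]), 'pm': array([84.2, 16. ]), 'mm': array([-5.2, 15. ]), 'mp': array([-5.8, 76.9])}
{'pm': array([82.6, 14.5]), 'mm': array([-6. , 15.8])}
x-edge 0.6157600116767767 -0.8253968981622497 y edges 0.7912406011418511 0.5733001430170503
```

Emit:
{"method": "jog_arm", "body": {"rows": [{"dp": [0, 0, 15], "turn": [0, 0, 0], "grip": 0}, {"dp": [0, 0, 35], "turn": [0, 0, 0], "grip": 0}, {"dp": [0, 0, 52], "turn": [0, 0, 0], "grip": 0}, {"dp": [0, 0, 62], "turn": [0, 0, 0], "grip": 0}, {"dp": [0, 0, 67], "turn": [0, 0, 0], "grip": 0}, {"dp": [0, 0, 68.5], "turn": [0, 0, 0], "grip": 0}, {"dp": [0, 0, 68.5], "turn": [0, 0, 0], "grip": 0}, {"dp": [0, 0, 68.5], "turn": [0, 0, 0], "grip": 0}]}}

```text
time_s: 28.95
position: [0.4411, 0.3267, 0.0505]
tcp_rot: [[-0.569, 0.822, 0.001], [0.822, 0.569, 0.001], [-0.0, 0.001, -1.0]]
force: [0.8, 0.8, -0.9]
opening: 0.207
```

```bash
python3 go.py 438.9 327.1 47.6 34.8
```

```text
pos [441.1 326.7  50.5] yawy 34.68 F [ 0.76  0.76 -0.88] t 28.95
dp [ 1.5 -1.6  2.9] turn [ 0.08  0.01 -0.12]
```

Emit:
{"method": "jog_arm", "body": {"rows": [{"dp": [1, -1, 1], "turn": [0, 0, 0], "grip": 0}, {"dp": [1, -1, 1.5], "turn": [0, 0, 0], "grip": 0}, {"dp": [1, -1, 1.5], "turn": [0, 0, 0], "grip": 0}]}}

```text
time_s: 29.25
position: [0.4391, 0.3269, 0.0485]
tcp_rot: [[-0.569, 0.822, 0.0], [0.822, 0.569, 0.0], [-0.0, 0.0, -1.0]]
force: [-0.4, 0.1, -1.4]
opening: 0.206
```

```bash
python3 go.py 438.9 327.1 47.6 34.8
```

```text
pos [439.1 326.9  48.5] yawy 34.7 F [-0.38  0.05 -1.43] t 29.25
dp [ 0.3 -0.   0.9] turn [ 0.01  0.   -0.1 ]
```

Emit:
{"method": "jog_arm", "body": {"rows": [{"dp": [0, 0, 0.5], "turn": [0, 0, 0], "grip": 0}, {"dp": [0, 0, 0.5], "turn": [0, 0, 0], "grip": 0}]}}

```text
time_s: 29.45
position: [0.4392, 0.3268, 0.0478]
tcp_rot: [[-0.569, 0.822, 0.0], [0.822, 0.569, 0.0], [-0.0, 0.0, -1.0]]
force: [0.3, -0.4, -0.2]
opening: 0.203
```

```bash
python3 go.py 438.9 327.1 47.6 34.8
```

```text
pos [439.2 326.8  47.8] yawy 34.68 F [ 0.32 -0.42 -0.16] t 29.45
dp [ 0.4 -0.1  0.2] turn [ 0.    0.   -0.12]
```

Near contact; a touch more, then check.

Emit:
{"method": "jog_arm", "body": {"rows": [{"dp": [0, 0, 0.4], "turn": [0, 0, 0], "grip": 0}, {"dp": [0, 0, 0.4], "turn": [0, 0, 0], "grip": 0}]}}

```text
time_s: 29.65
position: [0.4392, 0.3269, 0.0476]
tcp_rot: [[-0.569, 0.822, 0.0], [0.822, 0.569, 0.0], [0.0, 0.0, -1.0]]
force: [-0.3, 0.7, 1.3]
opening: 0.203
```

```bash
python3 go.py 438.9 327.1 47.6 34.8
python3 - <<'E'
from h import *
cap('side','s16'); crop('s16','s16d',290,490,300,450,4)
E
```

```text
pos [439.2 326.9  47.6] yawy 34.68 F [-0.3   0.69  1.34] t 29.65
dp [ 0.4 -0.1 -0. ] turn [ 0.01 -0.   -0.12]
```

View pics/s16d.png

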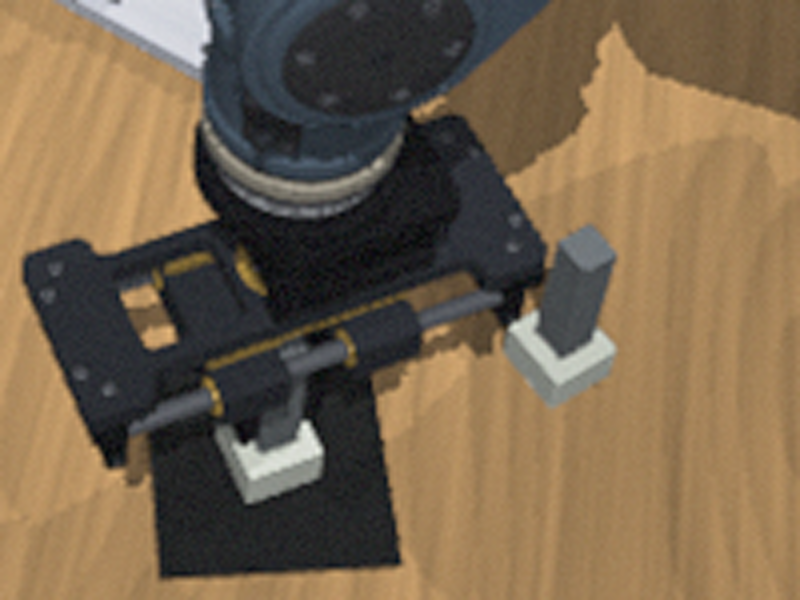

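Upward force of about 2.5 N relative to before: the pusher rests on the mat. Release and lift.

Emit:
{"method": "jog_arm", "body": {"rows": [{"dp": [0, 0, 0], "turn": [0, 0, 0], "grip": 0.25}, {"dp": [0, 0, 0], "turn": [0, 0, 0], "grip": 0.4}, {"dp": [0, 0, 0], "turn": [0, 0, 0], "grip": 0.7}, {"dp": [0, 0, 0], "turn": [0, 0, 0], "grip": 1}, {"dp": [0, 0, 0], "turn": [0, 0, 0], "grip": 1}, {"dp": [0, 0, 0], "turn": [0, 0, 0], "grip": 1}, {"dp": [0, 0, 0], "turn": [0, 0, 0], "grip": 1}, {"dp": [0, 0, 0], "turn": [0, 0, 0], "grip": 1}]}}

```text
time_s: 30.5
position: [0.4391, 0.3268, 0.0474]
tcp_rot: [[-0.569, 0.822, -0.0], [0.822, 0.569, -0.0], [-0.0, -0.0, -1.0]]
force: [-0.2, 1.1, 0.2]
opening: 0.803
```

Emit:
{"method": "jog_arm", "body": {"rows": [{"dp": [0, 0, -10], "turn": [0, 0, 0], "grip": 1}, {"dp": [0, 0, -30], "turn": [0, 0, 0], "grip": 1}, {"dp": [0, 0, -60], "turn": [0, 0, 0], "grip": 1}, {"dp": [0, 0, -90], "turn": [0, 0, 0], "grip": 1}, {"dp": [0, 0, -120], "turn": [0, 0, 0], "grip": 1}, {"dp": [0, 0, -150], "turn": [0, 0, 0], "grip": 1}, {"dp": [-30, -20, -165], "turn": [0, 0, 0], "grip": 1}, {"dp": [-70, -60, -165], "turn": [0, 0, 0], "grip": 1}, {"dp": [-70, -60, -165], "turn": [0, 0, 0], "grip": 1}, {"dp": [-70, -60, -165], "turn": [0, 0, 0], "grip": 1}]}}

```text
time_s: 31.5
position: [0.4293, 0.2341, 0.2131]
tcp_rot: [[-0.567, 0.824, 0.0], [0.824, 0.567, 0.0], [0.0, 0.0, -1.0]]
force: [0.4, 0.9, -0.5]
opening: 1.0
```

Run:
```python
from h import *
cap('side','s17'); crop('s17','s17d',290,490,300,450,4);cap('top','t17');
print(bot.read_state()['time_s'])
```

```text
31.6
```

View pics/s17.png

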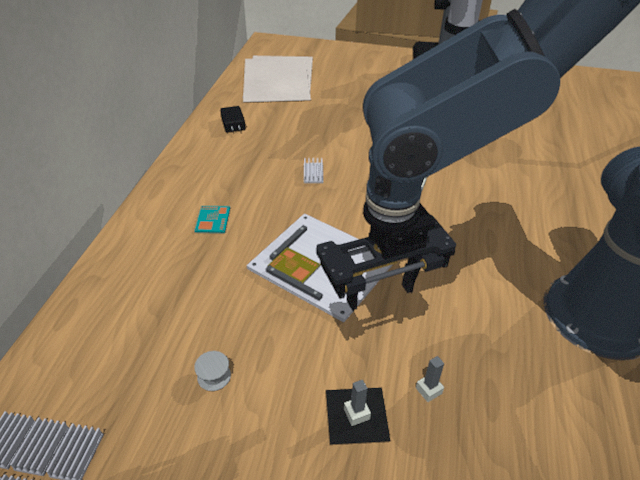

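View pics/s17d.png

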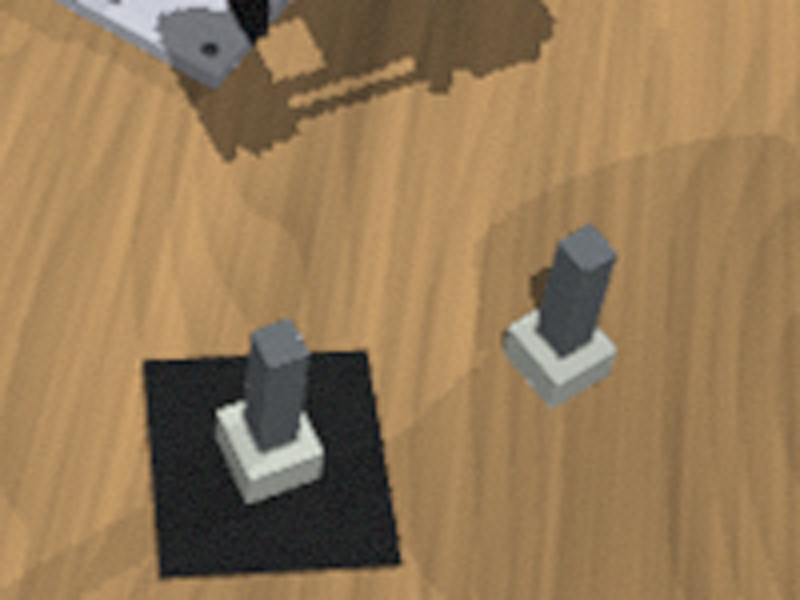

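View pics/t17.png

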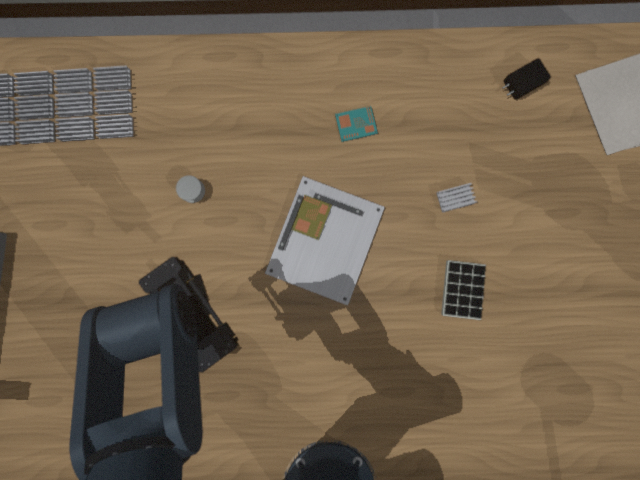

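Run:
```python
from h import *
crop('t17','A2',275,370,180,255,8)
```

```text
(no output)
```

View pics/A2.png

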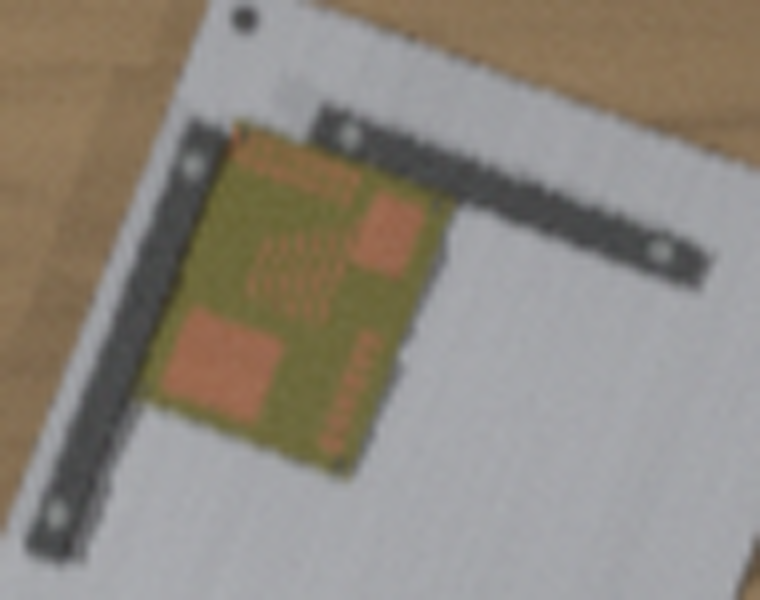

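Board is flush against both bars with no gaps. Handing in.

```bash
python3 -c "
from rig import bot
print(bot.hand_in())"
```

```text
the job is handed in; nothing more can be done
None
```

The board now sits in the stop corner and the pusher is back on its mat. I handed the job in at about 32 s, and the hand-in gives no verdict.

- **What I did:** I picked up the pusher standing on the mat (the one farther from the base) and nudged the board towards the long bar, then against the short bar. After that I went once more against each bar. The tool stopped advancing at the short bar at the same spot both times, with 1–2 N on it, and stopped at the long bar with about 4 N. I stood the pusher back on the mat and let go.
- **Board:** The last picture from above shows no gap to either bar. The measured edges lie 0.6 to 0.8° off the plate's axes, with the side camera reading the other way from the top one, so I take that as reading noise. The limit is 1.4°.
- **Pusher:** It stands upright, and I aimed it at the mat's centre; in the side picture it looks close to that.
- **Surroundings:** In the last pictures the tray, heat sink, spool and look-alikes appear where they were, judged by eye only. The arm was clear of everything.
- **Not checked directly:** I could not read the three feelers, so that they are pushed in is inferred from the bar contact and the missing gaps. The force reading scatters by about 1 N, and I saw it only at the end of each move.

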